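# Get the rub jar out from behind the barbecue tools

## Task

The red-lidded jar of rub stands down in the wooden box, behind the brush, the thermometer and the scraper that lie across the box's top. First lay all three tools flat on the flat blue slab, then take the jar out and stand it gently, upright, on the dark spot at the middle of the wooden turntable. Then lay each tool back across the box in the very place it came from, leaving the salt, pepper and sauce bottle undisturbed.

Things in the scene. Friction and masses are not known exactly. Their poses are not given: they have to be found in the camera images.
- brush: Black silicone basting brush, 210 mm long, flat underside. Origin: on its underside at its balance point, which is where to grip it (handle there 20 mm wide, 15 mm thick). +x points to the bristle head (34 mm wide, from 50 to 110 mm; up to 16 mm thick), the handle runs back to x = -100 mm; z up. 90 g or so. At the start it lies across the box, roughly along the box's x, head away from the robot.
- probe: Stainless meat thermometer, 220 mm long, flat underside. Origin: on its underside at its balance point, which is where to grip it (body there 22 mm wide, 15 mm thick). The body runs from x = -75 to 35 mm, the thin 6 mm spike from 35 to 145 mm along +x; z up. 110 g or so. Lies across the box at the start, like the brush.
- scraper: Green plastic grill scraper, 207 mm long, flat underside. Origin: on its underside at its balance point, which is where to grip it (handle there 22 mm wide, 15 mm thick). +x points to the blade (50 mm wide, 8 mm thick, from 67 to 102 mm), a 34 mm wide neck from 43 to 68 mm; the handle runs back to -105 mm; z up. 100 g or so. Lies across the box at the start, like the brush.
- jar: Small amber glass jar with a red screw lid, shut: 52 mm diameter, 70 mm high (lid: the top 16 mm, also 52 mm). Origin: centre of its underside; z up. About 220 g. At the start it stands on the box's floor, under the tools, within 5 mm of the box's middle line in the box's x and up to 40 mm from its centre in the box's y; its lid is seen between the tools from above.
- box: Fixed open-topped wooden box, outside 100 mm (x) by 220 mm (y) by 90 mm high, walls 8 mm, floor 10 mm thick (inside 84 by 204 mm). Origin: centre of its underside, on the ledge; z up. The three tools lie across its rim (90 mm up) along its x, side by side about 65 mm apart in y, one at the middle. The jar is best gripped along the box's y (only 16 mm is free in front of and behind it).
- slab: Fixed flat blue ceramic serving slab, 240 mm (x) by 210 mm (y), 15 mm thick: the side area for the tools. Origin: centre of its underside; top face 15 mm up. Room for the three tools side by side along its x at y = -65, 0 and 65 mm; their ends may overhang.
- turntable: Compact round wooden turntable: disc of 220 mm diameter, top face 26 mm above the ledge, on a fixed foot; the disc turns only stiffly. Origin: centre of the foot's underside, on the axis; z up. A dark spot 72 mm across marks the middle. The salt stands 80 mm from the middle on the +y side, the pepper 80 mm on the -y side, so grip the jar along the turntable's x here.
- salt: White salt shaker with steel cap, 38 mm diameter, 68 mm high, standing on the turntable; origin: centre of its underside. Leave alone.
- pepper: Dark grey pepper shaker with brass cap, 38 mm diameter, 68 mm high, standing on the turntable; origin: centre of its underside. Leave alone.
- sauce: Yellow sauce bottle with a white cap, 60 mm diameter, 130 mm high, standing on the ledge beyond the box; origin: centre of its underside. Leave alone.
Mind the look-alikes: they are no part of the job. Several things have the shape of the jar; the one meant has the colours described above.

How it is judged:
On the way, in this order (a step that is already met when the one before it is completed fails the run):
1. all three tools lie released on the blue slab (x of brush in the frame of slab between -0.09 and 0.09 m and y of brush in the frame of slab between -0.1 and 0.1 m and z of each of brush, probe, scraper in the frame of slab below 0.025 m and contact force between each of brush, probe, scraper and slab above 0.1 N and linear speed of each of brush, probe, scraper below 0.03 m/s and contact force between the fingers and brush below 0.1 N and x of probe in the frame of slab between -0.09 and 0.09 m and y of probe in the frame of slab between -0.1 and 0.1 m and contact force between the fingers and probe below 0.1 N and x of scraper in the frame of slab between -0.09 and 0.09 m and y of scraper in the frame of slab between -0.1 and 0.1 m and contact force between the fingers and scraper below 0.1 N), for 0.2 s.
2. the jar stands released and upright at the middle of the turntable (horizontal distance between jar and turntable below 0.015 m and angle between jar's own z axis and vertical below 0.1 rad and z of jar in the frame of turntable between 0.02 and 0.034 m and linear speed of jar below 0.03 m/s and contact force between the fingers and jar below 0.1 N), for 0.2 s.
At the end, for the whole second after the job is handed in: The jar stands upright on the turntable, within 15 mm of its middle; brush, thermometer and scraper each lie flat across the box again, their origins within 15 mm of where they were at the start and within 0.2 rad of the box's x axis (either way round); all released and at rest (all of step 2 and distance of each of brush, probe, scraper from where it was at the start of the episode below 0.015 m and angle between the x axis of each of brush, probe, scraper and the x axis of box, either way round below 0.2 rad and angle between each of brush, probe, scraper's own z axis and vertical below 0.15 rad and contact force between each of brush, probe, scraper and box above 0.1 N and linear speed of each of brush, probe, scraper below 0.03 m/s and contact force between the fingers and brush below 0.1 N and contact force between the fingers and probe below 0.1 N and contact force between the fingers and scraper below 0.1 N); the robot touches nothing.
It fails at once if the salt shaker is moved more than 20 mm or tipped (distance of salt from where it was at the start of the episode above 0.02 m or angle between salt's own z axis and vertical above 0.4 rad).
It fails at once if the pepper shaker is moved more than 20 mm or tipped (distance of pepper from where it was at the start of the episode above 0.02 m or angle between pepper's own z axis and vertical above 0.4 rad).
It fails at once if the sauce bottle is moved more than 20 mm or tipped (distance of sauce from where it was at the start of the episode above 0.02 m or angle between sauce's own z axis and vertical above 0.4 rad).
It fails at once if the jar is tipped (angle between jar's own z axis and vertical above 0.6 rad).
It fails at once if the jar is banged down on the turntable (over 60 N) (contact force between jar and turntable above 60 N).
It also fails if it takes over 125 s, if anything falls off the work surface, if the arm or the gripper's body presses on something with over 40 N, if the wrist force passes 120 N, or if a joint passes its speed limit or range.

## Robot

A 7-joint arm with a two-finger parallel gripper is mounted at the origin on the work surface. World frame = base frame: x ahead of the robot, y to its left, z up, the work surface at z = 0. Lengths are in m, angles in rad, forces in N, time in s.
With the tool pointing down it reaches from about 0.425 to 0.875 m from the base axis. Payload 8.4 kg.
Tool frame: the origin (TCP) lies at the very end of the fingers, on their centre line; the grasp point (between the pads) lies ctrl.grip_point_offset behind it (ctrl.grip_point_offset is the distance from the TCP to the grasp point, in m); z points along the fingers, y is the line along which they close (so a half turn about z gives the same grasp; the last joint's range is limited). The gripper opens to 85 mm and grips with 20 to 120 N. Pads are 22 mm wide; open, the fingers measure 114 mm over their backs; the gripper's body (76 mm by 85 mm) begins 54 mm behind the grasp point. The pads swing forward as they close: fully open they stand 13 mm farther back than shut.
Start: joints at [-1.244, 0.333, 0.04, 1.465, -0.013, 1.343, -0.059], TCP at [0.268, 0.592, 0.231] pointing down, gripper open.
Joint ranges: [-2.58, 2.58], [-0.38, 2.09], [-1.3, 1.39], [0.25, 2.4], [-1.5, 4.64], [0.08, 2.09], [-2.65, 2.65]. Speed limits (rad/s): [2.22, 2.22, 2.79, 2.79, 3.14, 3.14, 3.14].

## Interface

Orientations are given as a rotation vector (axis times angle).
In Python, from plant import ctrl gives the robot as it stands.
- The arm moves only by the tool play_rows, never from a script. Its argument "plan" is one flat list of numbers, 5 for each row, row after row: the shift along the tool's x, y, z in m, then the turn about the tool's z in degrees, then the opening, from 0 (shut) to 1 (fully open). A call has 1 to 5 rows; each row shifts and turns the commanded pose from where the row before left it, along the tool's axes as they then stand; what a row does not reach is not made up. A row lasts 1/10 s, in which the tool goes at most 50 mm and 8.59 degrees, less where a joint would pass 70% of its speed; a pose out of reach is approached as far as the arm can. A call with a gripper value outside its range is refused whole. The fingers move at their own pace and stop on an object; "squeeze" is the grip in N (left out, the last holds). Time passes only in rows, so rows that do not move let the fingers close. It gives the time, the measured TCP pose, the force, the opening and the grip force at its end, in the units of the state.
- ctrl.state(): the state, without advancing time (a new reading comes with each control period).
- ctrl.get_image(name): name is "scene" or "top" or "wrist"; returns a dict with "frame" (480x640x3 uint8, red, green, blue), "fx", "fy", "cx", "cy" (pixels), "rvec" (rotation vector, rad) and "tvec" (3), from world to camera coordinates, as OpenCV has them; the wrist camera has in their place "mount" (4x4, takes a point from camera to tool coordinates, whose origin is the TCP and whose axes are the flange's). Camera axes: x right, y down, z forward; pixel columns grow to the right and rows downward; lengths in m; the calibration is good to about 2 mm. A picture is of the moment at which its call begins: read the wrist's pose just before it. There is no depth.
- ctrl.hand_in(): hands the job in; it is judged then, once.
The state is a dict: "clock": time; "joint_pos": joint angles; "joint_velocities": joint speeds; "effort": joint torques, N m; "tool_pos": TCP position; "tool_rot": TCP orientation; "wrist_force": force on the tool from outside, world axes, zero at the start; "wrist_torque": the same for the moment, N m; "width": opening from 0.0 (shut) to 1.0 (fully open); "grip_force": force on a finger pad.
Only numpy, scipy, OpenCV 4.12 (cv2) and the standard library are available. Lean on these libraries where they do the work, as an engineer would, in place of code of your own. Each camera call takes 0.05 s, during which the arm holds its last target. There are 200 camera calls.

## Working session

There is one attempt and no reset: what is moved stays moved. The work goes in short steps, Python scripts to look and compute and a tool call to move; the robot and the scene stay as the last step left them, time stands still between calls to the robot, and variables do not carry over. Pictures are saved under pics/ and viewed, at most 14 in all, crops included, and the job is handed in when it is done.

Besides the shell and the picture viewer there is one more tool, called after "Call:" by a JSON object that holds its "fn" and its "kwargs", one argument or row to a line. play_rows: Moves the arm, as the interface text tells. Its arguments: {"type":"object","properties":{"plan":{"type":"array","items":{"type":"number"}},"squeeze":{"type":"number"}},"required":["plan"]}

```bash
mkdir -p pics; ls; python3 - <<'E'
from plant import ctrl
import cv2
print(ctrl.state(), ctrl.grip_point_offset)
for n in("top","scene"):
    d=ctrl.get_image(n); cv2.imwrite(f"pics/{n}0.png",d["frame"][:,:,::-1])
    print({k:v for k,v in d.items() if k!="frame"})
E
```

```text
pics
{'clock': 0.0, 'joint_pos': array([-1.24420273,  0.33393293,  0.0398889 ,  1.46628142, -0.01334848,
        1.3433007 , -0.05847937]), 'joint_velocities': array([ 8.26015622e-05,  4.60526762e-05,  3.70826013e-04, -1.85482751e-03,
       -1.18344299e-03,  4.80422395e-04,  1.27432141e-03]), 'effort': array([-3.61346138e-04, -6.58519006e+01,  1.36494946e+00, -4.05587304e+01,
        1.64938864e-02,  1.18154738e-02,  2.15366055e-05]), 'tool_pos': array([0.26833975, 0.59151942, 0.23040229]), 'tool_rot': array([-6.63753799e-01, -3.07048393e+00,  2.58759097e-03]), 'wrist_force': array([-0.40201568,  0.03337373,  0.95478166]), 'wrist_torque': array([-0.0119772 ,  0.01113105, -0.02237769]), 'grip_force': 0.0, 'width': 1.000656393470729} 0.0187
{'fx': 461.166622163018, 'fy': 461.166622163018, 'cx': 329.5012712410866, 'cy': 238.794676389188, 'rvec': array([ 2.17152103, -2.14681906,  0.13345391]), 'tvec': array([-0.02006202,  0.58867381,  1.09177438])}
{'fx': 439.5612201485784, 'fy': 439.5612201485784, 'cx': 315.9158235225829, 'cy': 235.83484453403187, 'rvec': array([ 1.07997813,  2.49512357, -0.88272243]), 'tvec': array([ 0.3744022 , -0.26737038,  1.19056854])}
```

View pics/top0.png

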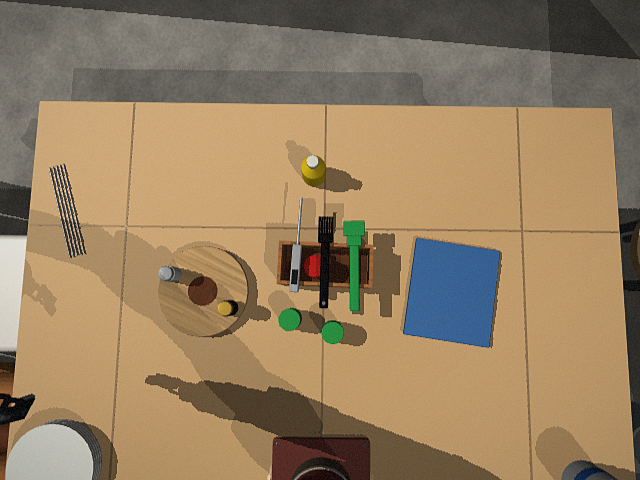

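View pics/scene0.png

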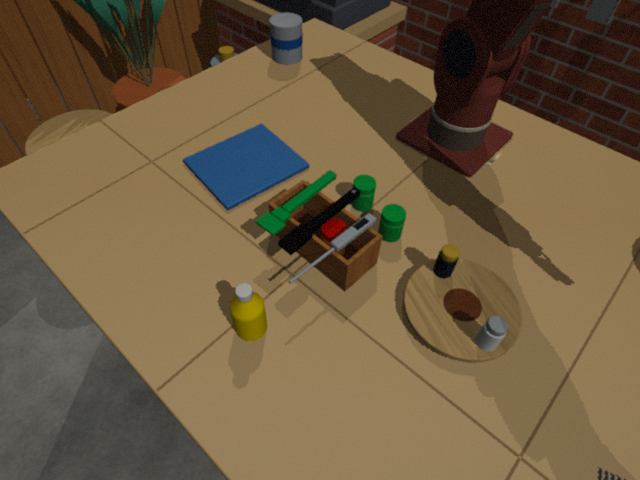

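The top view has +x up and +y left. The probe is at about (297,260), the brush (324,260), the scraper (354,265), the red lid (314,266), the slab (452,292) and the turntable spot (202,290). Two green look-alike jars stand in front of the box. I'll enlarge both areas.

```bash
python3 - <<'E'
import cv2
a=cv2.imread("pics/top0.png")
cv2.imwrite("pics/boxc.png",cv2.resize(a[190:340,260:400],None,fx=5,fy=5,interpolation=cv2.INTER_CUBIC)[:600*5//5*1+150])
c=a[192:342,255:405]; cv2.imwrite("pics/boxc.png",cv2.resize(c,(600,600),interpolation=cv2.INTER_CUBIC))
c=a[230:355,150:260]; cv2.imwrite("pics/ttc.png",cv2.resize(c,None,fx=4,fy=4,interpolation=cv2.INTER_CUBIC))
E
```

```text
(no output)
```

View pics/boxc.png

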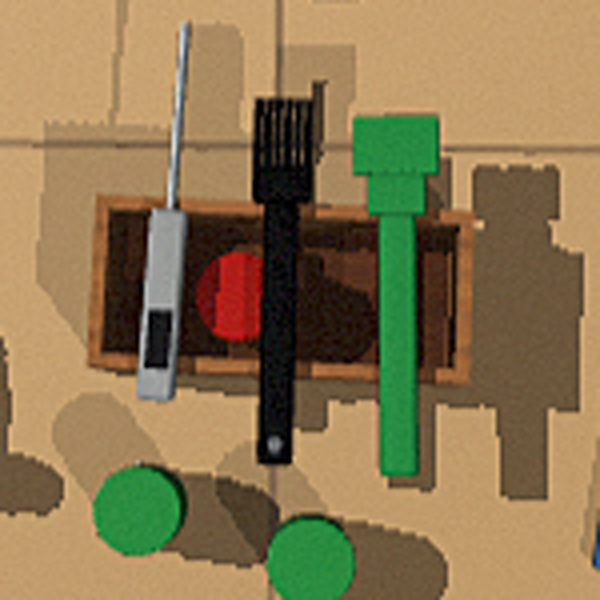

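View pics/ttc.png

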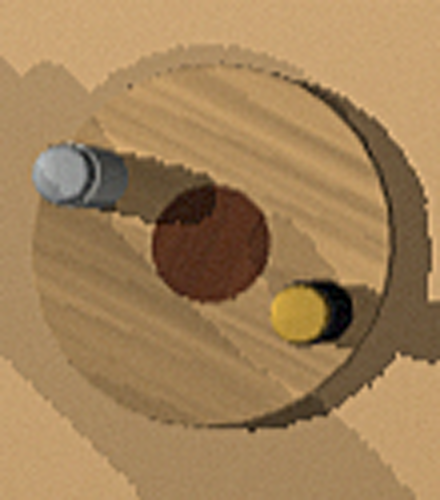

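The crop is 4x with its offset at (255,192). It shows box rim corners (97,196), (474,212), (468,384) and (88,366). The probe body runs from (155,398) to (168,209) with its tip at (186,23). The brush runs (275,463) to (283,99) and the scraper (399,475) to (396,116). The lid centre is near (240,296). In the second crop the spot centre is (211,243), the salt cap (62,173) and the pepper cap (300,314).

```bash
cat > h.py <<'E'
import numpy as np, cv2
from plant import ctrl
from scipy.spatial.transform import Rotation as R
CAL=dict(top=(461.166622,329.50127,238.794676,[2.17152103,-2.14681906,.13345391],[-.02006202,.58867381,1.09177438]))
def bp(u,v,z,cam="top"):
    f,cx,cy,r,t=CAL[cam]; M=R.from_rotvec(r).as_matrix(); o=-M.T@np.array(t)
    d=M.T@np.array([(u-cx)/f,(v-cy)/f,1]); return o+d*(z-o[2])/d[2]
def go(target,ang=None):
    """tool-frame shift to world target, and turn to make tool y axis at world angle ang (deg, mod 180)"""
    s=ctrl.state(); M=R.from_rotvec(s["tool_rot"]).as_matrix()
    d=M.T@(np.array(target)-s["tool_pos"]); y=M[:,1]; a=np.degrees(np.arctan2(y[1],y[0]))
    turn=None if ang is None else -((ang-a+90)%180-90)
    print("tcp",s["tool_pos"].round(4),"yang",a.round(2),"zax",M[:,2].round(3),"shift",d.round(4),"turn",turn,"q7",s["joint_pos"][6].round(2))
E
python3 - <<'E'
from h import *
np.set_printoptions(precision=4,suppress=True)
b=lambda u,v,z:bp(254.5+(u+.5)/4+.0-.0+.125*0,191.5+(v+.5)/4,z)
def ang(a,c): d=c-a; return np.degrees(np.arctan2(d[1],d[0]))
C=[b(*p,.09) for p in((97,196),(474,212),(468,384),(88,366))]
print("box",np.mean(C,0),[np.linalg.norm(C[i]-C[i-1]).round(4) for i in range(4)],ang(C[1],C[0])-90,ang(C[2],C[3])-90,ang(C[3],C[0]),ang(C[2],C[1]))
for n,t,h,zt,zh,xt,xh in(("probe",(155,398),(168,209),.105,.105,-.075,.035),("probespike",(155,398),(186,23),.105,.098,-.075,.145),("brush",(275,463),(283,99),.105,.105,-.1,.11),("scraper",(399,475),(396,116),.105,.098,-.105,.102)):
    T=b(*t,zt);H=b(*h,zh);L=np.linalg.norm((H-T)[:2]); o=T+(H-T)*(-xt)/(xh-xt)
    print(n,o,"len",L,"ang",ang(T,H))
print("jar",b(240,296,.08)); print("green",b(139,510,.07),b(311,560,.07),"sauce",bp(313,161,.13))
c=lambda u,v,z:bp(149.5+(u+.5)/4,229.5+(v+.5)/4,z)
s,p,q=c(211,243,.026),c(62,173,.094),c(300,314,.094)
print("spot",s,"salt",p,"pep",q,np.linalg.norm((p-s)[:2]),np.linalg.norm((q-s)[:2]),ang(q,p)-90)
S=[bp(*k,.015) for k in((416,238),(501,249),(491,347),(403,334))]
print("slab",np.mean(S,0),[np.linalg.norm(S[i]-S[i-1]).round(4) for i in range(4)],ang(S[3],S[0]),ang(S[2],S[1]))
go([.5,0,.3],90)
E
```

```text
box [ 0.5237 -0.0037  0.09  ] [np.float64(0.0985), np.float64(0.2193), np.float64(0.0995), np.float64(0.2186)] -1.7835633796948116 -2.048365624291762 -1.5979183245023687 -1.9970125449755558
probe [0.5336 0.0636 0.105 ] len 0.10775849885853037 ang -2.767939951317355
probespike [0.5344 0.0627 0.1026] len 0.21815073217084907 ang -3.4249725382451053
brush [ 0.5235 -0.0021  0.105 ] len 0.20787663025695516 ang -0.5322214527298487
scraper [ 0.523  -0.0699  0.1014] len 0.20575262585182885 ang 0.6479782353346857
jar [0.52   0.0207 0.08  ]
green [0.3958 0.0777 0.07  ] [ 0.3684 -0.0224  0.07  ] sauce [0.7561 0.0265 0.13  ]
spot [0.4601 0.2944 0.026 ] salt [0.4986 0.3632 0.094 ] pep [0.4201 0.2236 0.094 ] 0.07879363054354126 0.08140575350634982 -29.340370773323606
slab [ 0.4647 -0.3178  0.015 ] [np.float64(0.238), np.float64(0.2126), np.float64(0.2412), np.float64(0.215)] -8.289062911096256 -7.709343747025297
tcp [0.2683 0.5916 0.2305] yang 65.61 zax [-0.    -0.001 -1.   ] shift [-0.4553 -0.4432 -0.0688] turn -24.39258393410816 q7 -0.06
```

The measurements agree with the given sizes and distances. First I turn the gripper to the box's y direction, so tool y sits at about 88° world.

Call:
{"fn": "play_rows", "kwargs": {
  "plan": [0, 0, 0, -7.5, 0.55, 0, 0, 0, -7.5, 0.55, 0, 0, 0, -7.4, 0.55],
  "squeeze": 40
}}

```text
clock: 0.4
tool_pos: [0.2684, 0.5917, 0.2308]
tool_rot: [-0.046, -3.141, 0.002]
wrist_force: [0.4, 0.0, 1.1]
width: 0.55
grip_force: 0.0
```

```bash
python3 -c "
from h import *
go([.523,-.070,.16],88)"
```

```text
tcp [0.2684 0.5917 0.2308] yang 88.31 zax [-0.    -0.001 -1.   ] shift [-0.2741 -0.6538  0.0713] turn 0.30859391754185594 q7 0.32
```

Call:
{"fn": "play_rows", "kwargs": {
  "plan": [-0.0183, -0.0436, 0, 0.3, 0.55, -0.0183, -0.0436, 0, 0, 0.55, -0.0183, -0.0436, 0, 0, 0.55, -0.0183, -0.0436, 0, 0, 0.55, -0.0183, -0.0436, 0, 0, 0.55]
}}

```text
clock: 0.9
tool_pos: [0.3517, 0.3684, 0.231]
tool_rot: [-0.063, -3.141, 0.0]
wrist_force: [1.0, 0.5, 0.2]
width: 0.547
grip_force: 0.0
```

Call:
{"fn": "play_rows", "kwargs": {
  "plan": [-0.0183, -0.0436, 0, 0, 0.55, -0.0183, -0.0436, 0, 0, 0.55, -0.0183, -0.0436, 0, 0, 0.55, -0.0183, -0.0436, 0, 0, 0.55, -0.0183, -0.0436, 0, 0, 0.55]
}}

```text
clock: 1.4
tool_pos: [0.4342, 0.147, 0.2312]
tool_rot: [-0.063, -3.141, -0.0]
wrist_force: [2.2, 0.8, 0.8]
width: 0.553
grip_force: 0.0
```

Call:
{"fn": "play_rows", "kwargs": {
  "plan": [-0.0183, -0.0436, 0, 0, 0.55, -0.0183, -0.0436, 0, 0, 0.55, -0.0183, -0.0436, 0, 0, 0.55, -0.0183, -0.0436, 0, 0, 0.55, -0.0183, -0.0436, 0, 0, 0.55]
}}

```text
clock: 1.9
tool_pos: [0.5169, -0.0743, 0.2314]
tool_rot: [0.063, 3.141, 0.0]
wrist_force: [1.2, 0.7, 0.2]
width: 0.551
grip_force: 0.0
```

```bash
python3 -c "
from h import *
go([.523,-.070,.092],88)
d=ctrl.get_image('wrist'); cv2.imwrite('pics/w1.png',d['frame'][:,:,::-1])
print(d['fx'],d['cx'],d['cy'],d['mount'].round(4))"
```

```text
tcp [ 0.5169 -0.0743  0.2314] yang 87.72 zax [ 0.  0. -1.] shift [-0.0059  0.0046  0.1394] turn -0.28219707657693505 q7 1.63
427.89770953900234 319.5898449039663 234.79876969568627 [[ 7.000e-04 -9.577e-01 -2.876e-01  7.260e-02]
 [ 1.000e+00  9.000e-04 -8.000e-04  1.500e-03]
 [ 1.000e-03 -2.876e-01  9.577e-01 -1.432e-01]
 [ 0.000e+00  0.000e+00  0.000e+00  1.000e+00]]
```

View pics/w1.png

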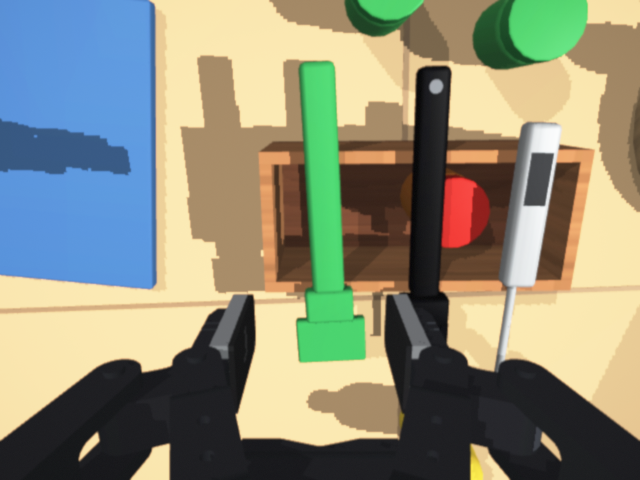

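The wrist view shows the scraper from its tail at (317,63) to its tip at (333,360), the brush tail at (433,67), and the probe body from (541,124) to (518,285). The lid's right edge is at (490,212). I'll cross-check the positions against these.

```bash
cat >> h.py <<'E'
def wbp(pts,mount,f,cx,cy,pos,rot):
    M=R.from_rotvec(rot).as_matrix(); out=[]
    for u,v,z in pts:
        o=M@mount[:3,3]+pos; d=M@mount[:3,:3]@np.array([(u-cx)/f,(v-cy)/f,1]); out.append(o+d*(z-o[2])/d[2])
    return np.array(out)
E
python3 -c "
from h import *
np.set_printoptions(precision=4,suppress=True)
m=np.array([[7e-4,-.9577,-.2876,.0726],[1,9e-4,-8e-4,.0015],[1e-3,-.2876,.9577,-.1432],[0,0,0,1]])
s=ctrl.state()
P=wbp([(317,63,.105),(333,360,.098),(433,67,.105),(541,124,.105),(518,285,.105),(490,212,.08),(452,248,.08),(452,177,.08)],m,427.9,319.6,234.8,s['tool_pos'],s['tool_rot']);print(P)
print('scr',P[0]+(P[1]-P[0])*105/207,'probe',P[3]+(P[4]-P[3])*75/110)"
```

```text
[[ 0.4215 -0.0787  0.105 ]
 [ 0.6263 -0.0767  0.098 ]
 [ 0.4269 -0.0107  0.105 ]
 [ 0.4625  0.056   0.105 ]
 [ 0.5686  0.0513  0.105 ]
 [ 0.523   0.0386  0.08  ]
 [ 0.5487  0.013   0.08  ]
 [ 0.4969  0.0107  0.08  ]]
scr [ 0.5254 -0.0777  0.1014] probe [0.5349 0.0528 0.105 ]
```

```bash
python3 -c "
from h import *
np.set_printoptions(precision=4,suppress=True)
go([.523,-.070,.092],88)
m=np.array([[7e-4,-.9577,-.2876,.0726],[1,9e-4,-8e-4,.0015],[1e-3,-.2876,.9577,-.1432],[0,0,0,1]])
s=ctrl.state();print(s['tool_rot'], s['joint_velocities'])
for p,r in ((np.array([.5169,-.0743,.2314]),np.array([.063,3.141,0])),(s['tool_pos'],s['tool_rot'])):
  print(wbp([(317,63,.105),(333,360,.098),(541,124,.105),(518,285,.105)],m,427.9,319.6,234.8,p,r))"
```

```text
tcp [ 0.5182 -0.0825  0.2316] yang 87.31 zax [ 0.002 -0.004 -1.   ] shift [-0.004   0.0132  0.1396] turn -0.6885865008605663 q7 1.64
[ 0.0736  3.1387 -0.0055] [-0.0326 -0.0518 -0.0423  0.0526  0.0555  0.0145 -0.2016]
[[ 0.42   -0.0707  0.105 ]
 [ 0.6244 -0.0674  0.098 ]
 [ 0.4601  0.0644  0.105 ]
 [ 0.5663  0.0603  0.105 ]]
[[ 0.4215 -0.0787  0.105 ]
 [ 0.6263 -0.0767  0.098 ]
 [ 0.4625  0.056   0.105 ]
 [ 0.5686  0.0513  0.105 ]]
```

With the pose at the moment of the picture, both cameras agree to about 1 mm. The arm overshoots, so I'll settle it before measuring.

Call:
{"fn": "play_rows", "kwargs": {
  "plan": [0, 0, 0, 0, 0.55, 0, 0, 0, 0, 0.55, 0, 0, 0, 0, 0.55]
}}

```text
clock: 2.25
tool_pos: [0.5165, -0.071, 0.2311]
tool_rot: [-0.06, -3.14, -0.001]
wrist_force: [-1.0, 0.8, -0.5]
width: 0.549
grip_force: 0.0
```

```bash
python3 -c "
from h import *
go([.5235,-.0693,.091],88)"
```

```text
tcp [ 0.5165 -0.071   0.2311] yang 87.82 zax [-0.001  0.    -1.   ] shift [-0.007   0.0019  0.1401] turn -0.18215492514474363 q7 1.63
```

Call:
{"fn": "play_rows", "kwargs": {
  "plan": [-0.007, 0.002, 0.035, 0, 0.55, 0, 0, 0.045, 0, 0.55, 0, 0, 0.04, 0, 0.55, 0, 0, 0.02, 0, 0.55, 0, 0, 0, 0, 0.55]
}}

```text
clock: 2.75
tool_pos: [0.5215, -0.0692, 0.0886]
tool_rot: [-0.059, -3.136, 0.0]
wrist_force: [0.6, 0.1, -0.0]
width: 0.552
grip_force: 0.0
```

Call:
{"fn": "play_rows", "kwargs": {
  "plan": [0, 0, 0, 0, 0.35, 0, 0, 0, 0, 0.2, 0, 0, 0, 0, 0.1, 0, 0, 0, 0, 0.1, 0, 0, 0, 0, 0.1],
  "squeeze": 40
}}

```text
clock: 3.25
tool_pos: [0.5251, -0.0704, 0.093]
tool_rot: [0.063, 3.138, 0.001]
wrist_force: [-1.5, 0.7, 7.6]
width: 0.241
grip_force: 40.2
```

```bash
python3 -c "
from h import *
go([.4557,-.382,.17],88); print(ctrl.state()['width'])"
```

```text
tcp [ 0.5251 -0.0704  0.093 ] yang 87.72 zax [ 0.003  0.001 -1.   ] shift [ 0.0567 -0.314  -0.0774] turn -0.2845274813838188 q7 1.72
0.24122451120887473
```

Call:
{"fn": "play_rows", "kwargs": {
  "plan": [0, 0, -0.02, 0, 0.1, 0, 0, -0.03, 0, 0.1, 0, 0, -0.03, 0, 0.1, 0.002, -0.01, 0, 0, 0.1, 0.004, -0.022, 0, 0, 0.1]
}}

```text
clock: 3.75
tool_pos: [0.5174, -0.1012, 0.1723]
tool_rot: [0.058, 3.139, 0.002]
wrist_force: [0.0, 0.4, -1.3]
width: 0.244
grip_force: 39.2
```

Call:
{"fn": "play_rows", "kwargs": {
  "plan": [0.007, -0.036, 0, 0, 0.1, 0.008, -0.046, 0, 0, 0.1, 0.008, -0.046, 0, 0, 0.1, 0.008, -0.046, 0, 0, 0.1, 0.008, -0.046, 0, 0, 0.1]
}}

```text
clock: 4.25
tool_pos: [0.4679, -0.3226, 0.1714]
tool_rot: [0.063, 3.14, 0.0]
wrist_force: [1.6, -0.1, -1.2]
width: 0.245
grip_force: 39.2
```

Call:
{"fn": "play_rows", "kwargs": {
  "plan": [0.007, -0.038, 0, 0, 0.1, 0.004, -0.022, 0, 0, 0.1, 0, 0, 0, 0, 0.1, 0, 0, 0, 0, 0.1, 0, 0, 0, 0, 0.1]
}}

```text
clock: 4.75
tool_pos: [0.4559, -0.379, 0.1711]
tool_rot: [-0.061, -3.141, -0.001]
wrist_force: [0.1, 0.1, -0.6]
width: 0.244
grip_force: 39.1
```

```bash
python3 -c "
from h import *
go([.4557,-.382,.018],88); print(ctrl.state()['width'],ctrl.state()['wrist_force'])
d=ctrl.get_image('wrist'); cv2.imwrite('pics/w2.png',d['frame'][:,:,::-1])"
```

```text
tcp [ 0.4559 -0.379   0.1711] yang 87.79 zax [-0.     0.001 -1.   ] shift [ 1.000e-04 -3.200e-03  1.531e-01] turn -0.21260754304516638 q7 2.36
0.24378034594692585 [ 0.09718999  0.09377941 -0.60298184]
```

View pics/w2.png

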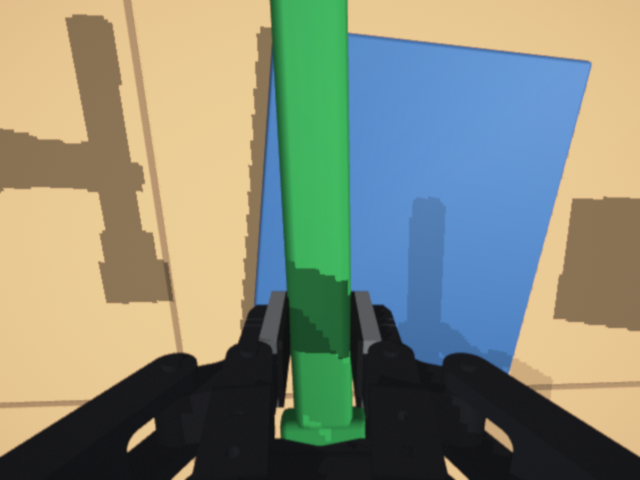

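The scraper is held level and straight, and the slab is below. Lowering it and releasing.

Call:
{"fn": "play_rows", "kwargs": {
  "plan": [0, -0.003, 0.04, 0, 0.1, 0, 0, 0.05, 0, 0.1, 0, 0, 0.04, 0, 0.1, 0, 0, 0.016, 0, 0.1, 0, 0, 0, 0, 0.1]
}}

```text
clock: 5.3
tool_pos: [0.4546, -0.3817, 0.0237]
tool_rot: [-0.061, -3.138, -0.003]
wrist_force: [0.2, 0.4, -0.4]
width: 0.245
grip_force: 39.1
```

Call:
{"fn": "play_rows", "kwargs": {
  "plan": [0, 0, 0.003, 0, 0.1, 0, 0, 0.003, 0, 0.1, 0, 0, 0, 0, 0.1, 0, 0, 0, 0, 0.1]
}}

```text
clock: 5.7
tool_pos: [0.4558, -0.3836, 0.0203]
tool_rot: [0.063, 3.139, -0.001]
wrist_force: [0.0, -0.1, -0.4]
width: 0.244
grip_force: 39.1
```

Call:
{"fn": "play_rows", "kwargs": {
  "plan": [0, 0, 0.002, 0, 0.1, 0, 0, 0.0, 0, 0.1, 0, 0, 0, 0, 0.1]
}}

```text
clock: 6.0
tool_pos: [0.4558, -0.3835, 0.0181]
tool_rot: [0.063, 3.14, -0.001]
wrist_force: [0.0, 1.1, 7.0]
width: 0.243
grip_force: 39.8
```

Call:
{"fn": "play_rows", "kwargs": {
  "plan": [0, 0, 0, 0, 0.35, 0, 0, 0, 0, 0.55, 0, 0, 0, 0, 0.55]
}}

```text
clock: 6.3
tool_pos: [0.4552, -0.3832, 0.0173]
tool_rot: [-0.063, -3.141, -0.0]
wrist_force: [-0.0, -1.2, -0.5]
width: 0.553
grip_force: 0.0
```

```bash
python3 -c "
from h import *
go([.4557,-.382,.17],88)"
```

```text
tcp [ 0.4552 -0.3832  0.0173] yang 87.7 zax [-0.  0. -1.] shift [-0.0005  0.0012 -0.1527] turn -0.29915205294892644 q7 2.48
```

Call:
{"fn": "play_rows", "kwargs": {
  "plan": [0, 0, -0.03, 0, 0.55, 0, 0, -0.05, -0.3, 0.55, 0, 0, -0.05, 0, 0.55, 0, 0, -0.025, 0, 0.55, 0, 0, 0, 0, 0.55]
}}

```text
clock: 6.8
tool_pos: [0.4568, -0.3848, 0.1765]
tool_rot: [0.055, 3.135, -0.005]
wrist_force: [0.5, 0.4, -1.1]
width: 0.549
grip_force: 0.0
```

```bash
python3 -c "
from h import *
go([.5235,-.0023,.091],88)"
```

```text
tcp [ 0.4568 -0.3848  0.1765] yang 87.99 zax [ 0.006 -0.003 -1.   ] shift [-0.0527  0.3849  0.0847] turn -0.012069929543699232 q7 2.37
```

Call:
{"fn": "play_rows", "kwargs": {
  "plan": [-0.0028, 0.02, 0, 0, 0.55, -0.0055, 0.04, 0, 0, 0.55, -0.0065, 0.047, 0, 0, 0.55, -0.0065, 0.047, 0, 0, 0.55, -0.0065, 0.047, 0, 0, 0.55]
}}

```text
clock: 7.3
tool_pos: [0.4896, -0.1813, 0.1714]
tool_rot: [-0.055, -3.14, -0.0]
wrist_force: [1.6, -0.3, -0.2]
width: 0.547
grip_force: 0.0
```

Call:
{"fn": "play_rows", "kwargs": {
  "plan": [-0.0065, 0.047, 0, 0, 0.55, -0.0065, 0.047, 0, 0, 0.55, -0.0065, 0.047, 0, 0, 0.55, -0.004, 0.03, 0, 0, 0.55, -0.0015, 0.009, 0, 0, 0.55]
}}

```text
clock: 7.8
tool_pos: [0.521, 0.0001, 0.1712]
tool_rot: [-0.046, -3.14, -0.001]
wrist_force: [-1.1, -0.9, -0.4]
width: 0.549
grip_force: 0.0
```

Call:
{"fn": "play_rows", "kwargs": {
  "plan": [0, 0, 0, 0, 0.55, 0, 0, 0, 0, 0.55, 0, 0, 0, 0, 0.55]
}}

```text
clock: 8.1
tool_pos: [0.521, -0.0063, 0.1721]
tool_rot: [-0.059, -3.141, 0.001]
wrist_force: [-0.5, -0.4, 0.7]
width: 0.551
grip_force: 0.0
```

```bash
python3 -c "
from h import *
go([.5235,-.0023,.091],88)"
```

```text
tcp [ 0.521  -0.0063  0.1721] yang 87.84 zax [-0. -0. -1.] shift [-0.0023  0.0041  0.0811] turn -0.15530517444574343 q7 1.53
```

Call:
{"fn": "play_rows", "kwargs": {
  "plan": [-0.0023, 0.004, 0.01, 0, 0.55, 0, 0, 0.035, 0, 0.55, 0, 0, 0.026, 0, 0.55, 0, 0, 0.01, 0, 0.55, 0, 0, 0, 0, 0.55]
}}

```text
clock: 8.6
tool_pos: [0.5227, -0.001, 0.0899]
tool_rot: [-0.056, -3.138, 0.002]
wrist_force: [0.7, -0.0, 0.4]
width: 0.553
grip_force: 0.0
```

Call:
{"fn": "play_rows", "kwargs": {
  "plan": [0, 0, 0, 0, 0.55, 0, 0, 0, 0, 0.3, 0, 0, 0, 0, 0.1, 0, 0, 0, 0, 0.1, 0, 0, 0, 0, 0.1],
  "squeeze": 40
}}

```text
clock: 9.1
tool_pos: [0.5247, -0.0003, 0.0926]
tool_rot: [0.055, 3.139, 0.001]
wrist_force: [-1.1, 0.4, 6.3]
width: 0.219
grip_force: 39.5
```

```bash
python3 -c "
from h import *
go([.4647,-.3178,.17],88)"
```

```text
tcp [ 5.247e-01 -3.000e-04  9.260e-02] yang 88.01 zax [ 0.002  0.001 -1.   ] shift [ 0.0487 -0.3193 -0.0777] turn 0.008754591484645857 q7 1.58
```

Call:
{"fn": "play_rows", "kwargs": {
  "plan": [0, 0, -0.02, 0, 0.1, 0, 0, -0.03, 0, 0.1, 0, 0, -0.03, 0, 0.1, 0.0015, -0.01, 0, 0, 0.1, 0.0034, -0.022, 0, 0, 0.1]
}}

```text
clock: 9.6
tool_pos: [0.5185, -0.0308, 0.1722]
tool_rot: [0.05, 3.139, 0.002]
wrist_force: [0.7, 0.2, -2.0]
width: 0.22
grip_force: 39.5
```

Call:
{"fn": "play_rows", "kwargs": {
  "plan": [0.0055, -0.036, 0, 0, 0.1, 0.007, -0.046, 0, 0, 0.1, 0.007, -0.046, 0, 0, 0.1, 0.007, -0.046, 0, 0, 0.1, 0.007, -0.046, 0, 0, 0.1]
}}

```text
clock: 10.1
tool_pos: [0.4758, -0.2527, 0.1713]
tool_rot: [0.054, 3.14, 0.0]
wrist_force: [0.4, -0.6, -1.1]
width: 0.219
grip_force: 39.5
```

Call:
{"fn": "play_rows", "kwargs": {
  "plan": [0.0067, -0.044, 0, 0, 0.1, 0.0036, -0.022, 0, 0, 0.1, 0, 0, 0, 0, 0.1, 0, 0, 0, 0, 0.1, 0, 0, 0, 0, 0.1]
}}

```text
clock: 10.6
tool_pos: [0.4644, -0.3152, 0.171]
tool_rot: [-0.052, -3.141, -0.001]
wrist_force: [0.6, 0.7, -1.3]
width: 0.221
grip_force: 39.5
```

```bash
python3 -c "
from h import *
go([.4647,-.3178,.0185],88)"
```

```text
tcp [ 0.4644 -0.3152  0.171 ] yang 88.09 zax [-0.     0.001 -1.   ] shift [-0.0004 -0.0027  0.1525] turn 0.09493406021044848 q7 2.23
```

Call:
{"fn": "play_rows", "kwargs": {
  "plan": [0, -0.0025, 0.04, 0, 0.1, 0, 0, 0.05, 0, 0.1, 0, 0, 0.04, 0, 0.1, 0, 0, 0.016, 0, 0.1, 0, 0, 0, 0, 0.1]
}}

```text
clock: 11.1
tool_pos: [0.4631, -0.3174, 0.0238]
tool_rot: [-0.052, -3.138, -0.002]
wrist_force: [0.3, 0.5, 0.1]
width: 0.221
grip_force: 39.5
```

Call:
{"fn": "play_rows", "kwargs": {
  "plan": [0, 0, 0.003, 0, 0.1, 0, 0, 0.003, 0, 0.1, 0, 0, 0.002, 0, 0.1, 0, 0, 0, 0, 0.1, 0, 0, 0, 0, 0.1]
}}

```text
clock: 11.6
tool_pos: [0.4642, -0.3192, 0.0179]
tool_rot: [0.055, 3.14, -0.0]
wrist_force: [0.4, -0.4, -0.8]
width: 0.218
grip_force: 39.5
```

Call:
{"fn": "play_rows", "kwargs": {
  "plan": [0, 0, 0.0015, 0, 0.1, 0, 0, 0, 0, 0.1, 0, 0, 0, 0, 0.1]
}}

```text
clock: 11.9
tool_pos: [0.4643, -0.3192, 0.0176]
tool_rot: [0.055, 3.14, 0.001]
wrist_force: [-6.0, 5.6, 19.9]
width: 0.221
grip_force: 42.1
```

Call:
{"fn": "play_rows", "kwargs": {
  "plan": [0, 0, 0, 0, 0.35, 0, 0, 0, 0, 0.55, 0, 0, 0, 0, 0.55]
}}

```text
clock: 12.2
tool_pos: [0.4639, -0.319, 0.0158]
tool_rot: [-0.055, -3.141, 0.0]
wrist_force: [0.4, -0.3, 0.2]
width: 0.55
grip_force: 0.0
```

Call:
{"fn": "play_rows", "kwargs": {
  "plan": [0, 0, -0.03, 0, 0.55, 0, 0, -0.05, 0, 0.55, 0, 0, -0.05, 0, 0.55, 0, 0, -0.025, 0, 0.55, 0, 0, 0, 0, 0.55]
}}

```text
clock: 12.7
tool_pos: [0.4657, -0.3204, 0.1747]
tool_rot: [0.055, 3.135, -0.003]
wrist_force: [0.7, 0.4, -0.1]
width: 0.552
grip_force: 0.0
```

```bash
python3 -c "
from h import *
go([.534,.063,.091],88)"
```

```text
tcp [ 0.4657 -0.3204  0.1747] yang 87.99 zax [ 0.006 -0.002 -1.   ] shift [-0.0543  0.3857  0.0833] turn -0.007653135069560335 q7 2.24
```

Call:
{"fn": "play_rows", "kwargs": {
  "plan": [-0.003, 0.02, 0, 0, 0.55, -0.0058, 0.04, 0, 0, 0.55, -0.0068, 0.047, 0, 0, 0.55, -0.0068, 0.047, 0, 0, 0.55, -0.0068, 0.047, 0, 0, 0.55]
}}

```text
clock: 13.2
tool_pos: [0.4996, -0.1172, 0.17]
tool_rot: [-0.055, -3.14, -0.0]
wrist_force: [0.8, 0.2, 0.3]
width: 0.554
grip_force: 0.0
```

Call:
{"fn": "play_rows", "kwargs": {
  "plan": [-0.0068, 0.047, 0, 0, 0.55, -0.0068, 0.047, 0, 0, 0.55, -0.0068, 0.047, 0, 0, 0.55, -0.0044, 0.03, 0, 0, 0.55, -0.0016, 0.0125, 0, 0, 0.55]
}}

```text
clock: 13.7
tool_pos: [0.5324, 0.0672, 0.1696]
tool_rot: [-0.047, -3.14, 0.0]
wrist_force: [-0.5, 1.2, -0.6]
width: 0.555
grip_force: 0.0
```

Call:
{"fn": "play_rows", "kwargs": {
  "plan": [0, 0, 0, 0, 0.55, 0, 0, 0, 0, 0.55, 0, 0, 0, 0, 0.55]
}}

```text
clock: 14.0
tool_pos: [0.5327, 0.0611, 0.1707]
tool_rot: [-0.059, -3.141, 0.001]
wrist_force: [-0.1, -0.2, -0.1]
width: 0.549
grip_force: 0.0
```

```bash
python3 -c "
from h import *
go([.534,.063,.091],88)"
```

```text
tcp [0.5327 0.0611 0.1707] yang 87.83 zax [-0.    -0.001 -1.   ] shift [-0.0013  0.002   0.0797] turn -0.16859910343990236 q7 1.42
```

Call:
{"fn": "play_rows", "kwargs": {
  "plan": [-0.001, 0.0015, 0.01, 0, 0.55, 0, 0, 0.035, 0, 0.55, 0, 0, 0.025, 0, 0.55, 0, 0, 0.01, 0, 0.55, 0, 0, 0, 0, 0.55]
}}

```text
clock: 14.5
tool_pos: [0.533, 0.0639, 0.0895]
tool_rot: [-0.056, -3.139, 0.002]
wrist_force: [-0.0, 0.3, 0.9]
width: 0.548
grip_force: 0.0
```

Call:
{"fn": "play_rows", "kwargs": {
  "plan": [0, 0, 0, 0, 0.55, 0, 0, 0, 0, 0.3, 0, 0, 0, 0, 0.1, 0, 0, 0, 0, 0.1, 0, 0, 0, 0, 0.1],
  "squeeze": 40
}}

```text
clock: 15.0
tool_pos: [0.5348, 0.065, 0.0921]
tool_rot: [0.055, 3.139, 0.001]
wrist_force: [-0.5, -0.7, 6.6]
width: 0.246
grip_force: 42.4
```

```bash
python3 -c "
from h import *
go([.4737,-.2534,.17],88)"
```

```text
tcp [0.5348 0.065  0.0921] yang 88.0 zax [ 0.002  0.001 -1.   ] shift [ 0.0499 -0.3202 -0.0783] turn 0.001954853488058461 q7 1.47
```

Call:
{"fn": "play_rows", "kwargs": {
  "plan": [0, 0, -0.02, 0, 0.1, 0, 0, -0.03, 0, 0.1, 0, 0, -0.03, 0, 0.1, 0.0015, -0.01, 0, 0, 0.1, 0.0034, -0.022, 0, 0, 0.1]
}}

```text
clock: 15.5
tool_pos: [0.5284, 0.0344, 0.1714]
tool_rot: [0.05, 3.14, 0.002]
wrist_force: [-0.9, -0.1, -0.5]
width: 0.244
grip_force: 41.5
```

Call:
{"fn": "play_rows", "kwargs": {
  "plan": [0.0057, -0.036, 0, 0, 0.1, 0.007, -0.046, 0, 0, 0.1, 0.007, -0.046, 0, 0, 0.1, 0.007, -0.046, 0, 0, 0.1, 0.007, -0.046, 0, 0, 0.1]
}}

```text
clock: 16.0
tool_pos: [0.4855, -0.1875, 0.1705]
tool_rot: [0.055, 3.141, 0.001]
wrist_force: [1.6, -0.4, -1.2]
width: 0.244
grip_force: 41.5
```

Call:
{"fn": "play_rows", "kwargs": {
  "plan": [0.007, -0.044, 0, 0, 0.1, 0.0038, -0.022, 0, 0, 0.1, 0, 0, 0, 0, 0.1, 0, 0, 0, 0, 0.1, 0, 0, 0, 0, 0.1]
}}

```text
clock: 16.5
tool_pos: [0.4737, -0.2499, 0.1704]
tool_rot: [-0.052, -3.141, -0.001]
wrist_force: [0.1, 0.0, -0.4]
width: 0.246
grip_force: 41.5
```

```bash
python3 -c "
from h import *
go([.4737,-.2534,.0185],88)"
```

```text
tcp [ 0.4737 -0.2499  0.1704] yang 88.09 zax [-0.     0.001 -1.   ] shift [-0.0002 -0.0036  0.1519] turn 0.09415829746029658 q7 2.08
```

Call:
{"fn": "play_rows", "kwargs": {
  "plan": [0, -0.003, 0.04, 0, 0.1, 0, 0, 0.05, 0, 0.1, 0, 0, 0.04, 0, 0.1, 0, 0, 0.016, 0, 0.1, 0, 0, 0, 0, 0.1]
}}

```text
clock: 17.0
tool_pos: [0.4724, -0.2529, 0.0232]
tool_rot: [-0.052, -3.137, -0.001]
wrist_force: [-0.3, -0.6, -0.0]
width: 0.244
grip_force: 41.4
```

Call:
{"fn": "play_rows", "kwargs": {
  "plan": [0, 0, 0.003, 0, 0.1, 0, 0, 0.003, 0, 0.1, 0, 0, 0.0015, 0, 0.1, 0, 0, 0, 0, 0.1, 0, 0, 0, 0, 0.1]
}}

```text
clock: 17.5
tool_pos: [0.4737, -0.2543, 0.0179]
tool_rot: [0.055, 3.14, -0.0]
wrist_force: [0.2, 0.9, -0.2]
width: 0.246
grip_force: 41.4
```

Call:
{"fn": "play_rows", "kwargs": {
  "plan": [0, 0, 0.001, 0, 0.1, 0, 0, 0, 0, 0.1, 0, 0, 0, 0, 0.1]
}}

```text
clock: 17.8
tool_pos: [0.4737, -0.2544, 0.0172]
tool_rot: [0.055, 3.14, 0.001]
wrist_force: [-3.4, 2.2, 10.5]
width: 0.244
grip_force: 42.7
```

Call:
{"fn": "play_rows", "kwargs": {
  "plan": [0, 0, 0, 0, 0.35, 0, 0, 0, 0, 0.55, 0, 0, 0, 0, 0.55]
}}

```text
clock: 18.1
tool_pos: [0.4734, -0.2543, 0.0163]
tool_rot: [0.055, 3.141, -0.0]
wrist_force: [-0.4, 0.4, 0.1]
width: 0.55
grip_force: 0.0
```

Call:
{"fn": "play_rows", "kwargs": {
  "plan": [0, 0, -0.03, 0, 0.55, 0, 0, -0.05, 0, 0.55, 0, 0, -0.05, 0, 0.55, 0, 0, -0.03, 0, 1, 0, 0, 0, 0, 1]
}}

```text
clock: 18.6
tool_pos: [0.4755, -0.2555, 0.1806]
tool_rot: [0.055, 3.134, -0.002]
wrist_force: [-0.5, -0.3, -1.0]
width: 0.872
grip_force: 0.0
```

```bash
python3 - <<'E'
from h import *
go([.52,.0207,.18],88)
d=ctrl.get_image('top'); a=d['frame'][:,:,::-1]
cv2.imwrite('pics/t2.png',cv2.resize(a[205:360,260:520],None,fx=3,fy=3,interpolation=cv2.INTER_CUBIC))
E
```

```text
tcp [ 0.4755 -0.2555  0.1806] yang 87.99 zax [ 0.007 -0.001 -1.   ] shift [-0.0348  0.2776  0.0006] turn -0.011412560392372484 q7 2.08
```

View pics/t2.png

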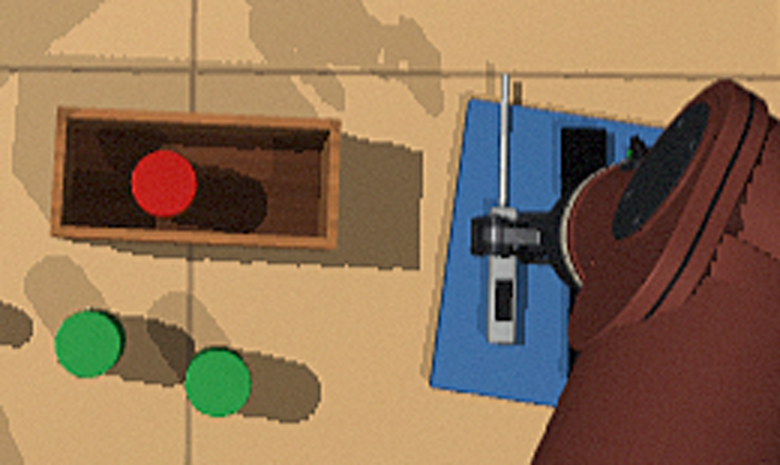

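The lid is fully visible in this crop, centred at (164,183) with a radius of about 33. The probe lies flat on the slab; the arm hides the rest.

```bash
python3 - <<'E'
from h import *
p=bp(259.5+164.5/3,204.5+183.5/3,.08); print(p)
go([p[0],p[1],.18],88)
E
```

```text
[0.51991878 0.02137134 0.08      ]
tcp [ 0.4745 -0.2547  0.1782] yang 88.01 zax [ 0.004 -0.    -1.   ] shift [-0.0358  0.2775 -0.0017] turn 0.014860583159801877 q7 2.08
```

Call:
{"fn": "play_rows", "kwargs": {
  "plan": [-0.0027, 0.02, 0, 0, 1, -0.0053, 0.04, 0, 0, 1, -0.0062, 0.047, 0, 0, 1, -0.0062, 0.047, 0, 0, 1, -0.0062, 0.047, 0, 0, 1]
}}

```text
clock: 19.15
tool_pos: [0.5062, -0.0524, 0.175]
tool_rot: [-0.055, -3.139, 0.0]
wrist_force: [1.1, 0.4, -0.1]
width: 0.999
grip_force: 0.0
```

Call:
{"fn": "play_rows", "kwargs": {
  "plan": [-0.0062, 0.047, 0, 0, 1, -0.003, 0.022, 0, 0, 1, -0.001, 0.007, 0, 0, 1, 0, 0, 0, 0, 1, 0, 0, 0, 0, 1]
}}

```text
clock: 19.65
tool_pos: [0.5194, 0.0195, 0.1757]
tool_rot: [-0.058, -3.14, 0.001]
wrist_force: [-0.4, -0.5, 0.3]
width: 1.0
grip_force: 0.0
```

Call:
{"fn": "play_rows", "kwargs": {
  "plan": [0, 0, 0, 0, 1, 0, 0, 0, 0, 1]
}}

```text
clock: 19.85
tool_pos: [0.5197, 0.0199, 0.1763]
tool_rot: [-0.058, -3.141, 0.0]
wrist_force: [0.9, -0.1, 0.9]
width: 1.002
grip_force: 0.0
```

```bash
python3 -c "
from h import *
go([.521,.021,.038],88)"
```

```text
tcp [0.5197 0.0199 0.1763] yang 87.88 zax [-0. -0. -1.] shift [-0.0013  0.0012  0.1383] turn -0.12119309729905581 q7 1.48
```

Call:
{"fn": "play_rows", "kwargs": {
  "plan": [-0.001, 0.001, 0.03, 0, 1, 0, 0, 0.045, 0, 1, 0, 0, 0.04, 0, 1, 0, 0, 0.02, 0, 1, 0, 0, 0.008, 0, 1]
}}

```text
clock: 20.35
tool_pos: [0.5194, 0.0213, 0.0313]
tool_rot: [-0.056, -3.138, 0.002]
wrist_force: [0.3, -0.2, 0.4]
width: 0.997
grip_force: 0.0
```

Call:
{"fn": "play_rows", "kwargs": {
  "plan": [0, 0, 0, 0, 1, 0, 0, 0, 0, 0.75, 0, 0, 0, 0, 0.6, 0, 0, 0, 0, 0.5, 0, 0, 0, 0, 0.5],
  "squeeze": 40
}}

```text
clock: 20.85
tool_pos: [0.5218, 0.0223, 0.0348]
tool_rot: [0.055, 3.139, 0.002]
wrist_force: [-1.8, -0.3, 7.0]
width: 0.601
grip_force: 40.5
```

Call:
{"fn": "play_rows", "kwargs": {
  "plan": [0, 0, -0.015, 0, 0.5, 0, 0, -0.03, 0, 0.5, 0, 0, -0.04, 0, 0.5, 0, 0, -0.03, 0, 0.5, 0, 0, -0.015, 0, 0.5]
}}

```text
clock: 21.35
tool_pos: [0.5221, 0.022, 0.1675]
tool_rot: [0.056, 3.137, 0.003]
wrist_force: [0.9, -0.0, -2.6]
width: 0.597
grip_force: 42.2
```

Call:
{"fn": "play_rows", "kwargs": {
  "plan": [0, 0, 0, -6, 0.5, 0, 0, 0, -8, 0.5, 0, 0, 0, -8, 0.5, 0, 0, 0, -8, 0.5, 0, 0, 0, -8, 0.5]
}}

```text
clock: 21.85
tool_pos: [0.5209, 0.022, 0.1646]
tool_rot: [-0.979, 2.984, 0.0]
wrist_force: [0.2, 0.3, -1.5]
width: 0.597
grip_force: 42.2
```

Call:
{"fn": "play_rows", "kwargs": {
  "plan": [0, 0, 0, -8, 0.5, 0, 0, 0, -8, 0.5, 0, 0, 0, -6, 0.5, 0, 0, 0, -2.7, 0.5, 0, 0, 0, 0, 0.5]
}}

```text
clock: 22.35
tool_pos: [0.5209, 0.022, 0.1645]
tool_rot: [-1.587, 2.71, -0.0]
wrist_force: [-0.1, 0.9, -1.4]
width: 0.595
grip_force: 42.3
```

```bash
python3 -c "
from h import *
go([.4601,.2944,.16],150.7)
d=ctrl.get_image('wrist'); cv2.imwrite('pics/w3.png',d['frame'][:,:,::-1])"
```

```text
tcp [0.5209 0.022  0.1645] yang 150.72 zax [ 0.001  0.    -1.   ] shift [-0.2078  0.1862  0.0045] turn 0.01719030302760416 q7 2.57
```

View pics/w3.png

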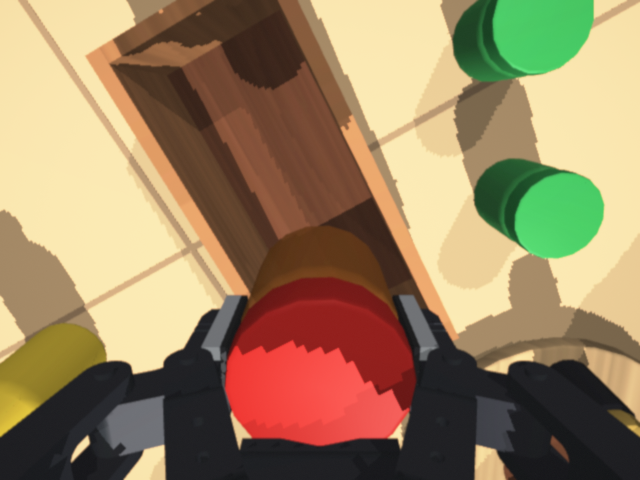

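The jar is held upright by its lid, and the box below is clear. Moving it to above the turntable spot.

Call:
{"fn": "play_rows", "kwargs": {
  "plan": [-0.0138, 0.0124, 0, 0, 0.5, -0.0277, 0.0248, 0, 0, 0.5, -0.0346, 0.031, 0, 0, 0.5, -0.0346, 0.031, 0, 0, 0.5, -0.0346, 0.031, 0, 0, 0.5]
}}

```text
clock: 22.9
tool_pos: [0.4778, 0.2142, 0.1641]
tool_rot: [-1.584, 2.712, 0.0]
wrist_force: [1.4, 0.7, -1.2]
width: 0.591
grip_force: 42.3
```

Call:
{"fn": "play_rows", "kwargs": {
  "plan": [-0.0346, 0.031, 0, 0, 0.5, -0.0173, 0.0155, 0, 0, 0.5, -0.0104, 0.0093, 0, 0, 0.5, 0, 0, 0, 0, 0.5, 0, 0, 0, 0, 0.5]
}}

```text
clock: 23.4
tool_pos: [0.4609, 0.2926, 0.1635]
tool_rot: [1.585, -2.713, 0.001]
wrist_force: [0.7, 0.2, -2.0]
width: 0.594
grip_force: 42.3
```

Call:
{"fn": "play_rows", "kwargs": {
  "plan": [0, 0, 0, 0, 0.5, 0, 0, 0, 0, 0.5]
}}

```text
clock: 23.6
tool_pos: [0.4609, 0.2927, 0.1635]
tool_rot: [-1.584, 2.713, -0.0]
wrist_force: [0.9, -1.0, -1.9]
width: 0.599
grip_force: 42.3
```

```bash
python3 -c "
from h import *
go([.4601,.2944,.0495],150.7)
d=ctrl.get_image('top'); a=d['frame'][:,:,::-1]
cv2.imwrite('pics/t3.png',cv2.resize(a[230:355,140:280],None,fx=4,fy=4,interpolation=cv2.INTER_CUBIC))
d=ctrl.get_image('wrist'); cv2.imwrite('pics/w4.png',d['frame'][:,:,::-1])"
```

```text
tcp [0.4609 0.2927 0.1635] yang 150.55 zax [ 0. -0. -1.] shift [-0.0011  0.0016  0.114 ] turn -0.14965214366921487 q7 2.04
```

View pics/w4.png

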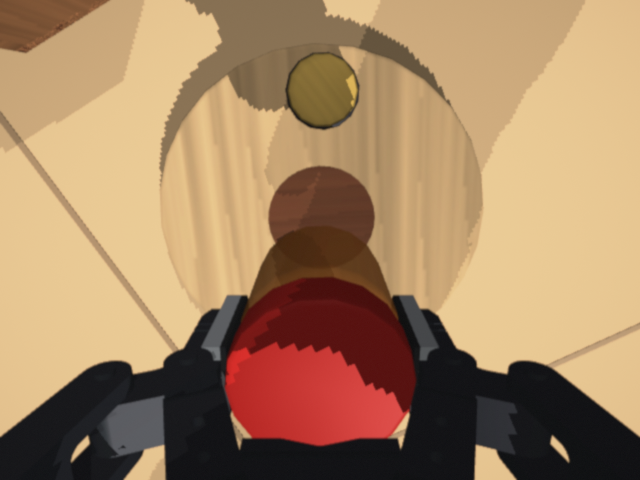

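The spot at (322,218) and the pepper at (322,90) line up with the gripper. Lowering gently.

Call:
{"fn": "play_rows", "kwargs": {
  "plan": [-0.001, 0.0015, 0.025, 0, 0.5, 0, 0, 0.04, 0, 0.5, 0, 0, 0.03, 0, 0.5, 0, 0, 0.01, 0, 0.5, 0, 0, 0, 0, 0.5]
}}

```text
clock: 24.2
tool_pos: [0.4589, 0.2951, 0.0574]
tool_rot: [1.586, -2.709, 0.001]
wrist_force: [0.5, 0.9, -0.9]
width: 0.597
grip_force: 42.2
```

Call:
{"fn": "play_rows", "kwargs": {
  "plan": [0, 0, 0.003, 0, 0.5, 0, 0, 0.003, 0, 0.5, 0, 0, 0.001, 0, 0.5, 0, 0, 0.001, 0, 0.5, 0, 0, 0, 0, 0.5]
}}

```text
clock: 24.7
tool_pos: [0.4597, 0.2962, 0.0509]
tool_rot: [-1.587, 2.71, 0.0]
wrist_force: [-0.6, -1.0, -0.2]
width: 0.596
grip_force: 42.4
```

Call:
{"fn": "play_rows", "kwargs": {
  "plan": [0, 0, 0.001, 0, 0.5, 0, 0, 0.0, 0, 0.5, 0, 0, 0, 0, 0.5]
}}

```text
clock: 25.0
tool_pos: [0.4598, 0.2962, 0.0508]
tool_rot: [-1.587, 2.71, 0.001]
wrist_force: [-4.6, -2.4, 13.9]
width: 0.596
grip_force: 43.4
```

Call:
{"fn": "play_rows", "kwargs": {
  "plan": [0, 0, 0, 0, 0.7, 0, 0, 0, 0, 0.9, 0, 0, 0, 0, 1, 0, 0, 0, 0, 1]
}}

```text
clock: 25.4
tool_pos: [0.4594, 0.2959, 0.0492]
tool_rot: [1.587, -2.711, 0.0]
wrist_force: [0.5, 0.2, -0.3]
width: 0.999
grip_force: 0.0
```

Call:
{"fn": "play_rows", "kwargs": {
  "plan": [0, 0, -0.02, 0, 1, 0, 0, -0.035, 0, 1, 0, 0, -0.045, 0, 1, 0, 0, -0.03, 0, 1, 0, 0, 0, 0, 1]
}}

```text
clock: 25.9
tool_pos: [0.4615, 0.2973, 0.1839]
tool_rot: [-1.583, 2.705, 0.003]
wrist_force: [0.9, -0.1, 0.0]
width: 1.0
grip_force: 0.0
```

```bash
python3 -c "
from h import *
go([.4737,-.2543,.17],88)
d=ctrl.get_image('wrist'); cv2.imwrite('pics/w5.png',d['frame'][:,:,::-1])"
```

```text
tcp [0.4615 0.2973 0.1839] yang 150.69 zax [ 0.005  0.005 -1.   ] shift [ 0.4751 -0.2806  0.0112] turn 62.689533938020645 q7 2.03
```

View pics/w5.png

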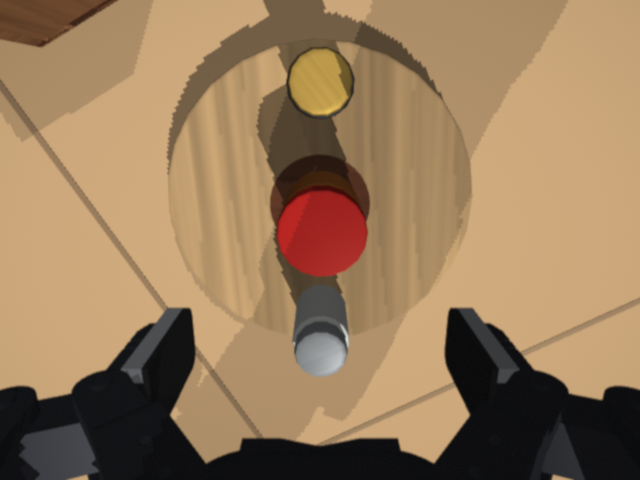

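The jar stands upright on the spot between the pepper and the salt, and both shakers are untouched. Now I rotate back and go to the probe.

Call:
{"fn": "play_rows", "kwargs": {
  "plan": [0, 0, 0, 6, 0.55, 0, 0, 0, 8, 0.55, 0, 0, 0, 8, 0.55, 0, 0, 0, 8, 0.55, 0, 0, 0, 8, 0.55]
}}

```text
clock: 26.45
tool_pos: [0.4587, 0.2954, 0.1777]
tool_rot: [0.609, -3.08, 0.002]
wrist_force: [-0.7, 0.8, 0.9]
width: 0.548
grip_force: 0.0
```

Call:
{"fn": "play_rows", "kwargs": {
  "plan": [0, 0, 0, 8, 0.55, 0, 0, 0, 8, 0.55, 0, 0, 0, 6, 0.55, 0, 0, 0, 2.7, 0.55, 0, 0, 0, 0, 0.55]
}}

```text
clock: 26.95
tool_pos: [0.4588, 0.2955, 0.1779]
tool_rot: [-0.056, -3.14, 0.003]
wrist_force: [-0.6, 0.4, -0.2]
width: 0.551
grip_force: 0.0
```

```bash
python3 -c "
from h import *
go([.4737,-.2543,.17],88)"
```

```text
tcp [0.4588 0.2955 0.1779] yang 87.97 zax [-0.001 -0.002 -1.   ] shift [-0.0344 -0.5489  0.0088] turn -0.03064762869043136 q7 0.95
```

Call:
{"fn": "play_rows", "kwargs": {
  "plan": [-0.0013, -0.02, 0, 0, 0.55, -0.0025, -0.04, 0, 0, 0.55, -0.003, -0.048, 0, 0, 0.55, -0.003, -0.048, 0, 0, 0.55, -0.003, -0.048, 0, 0, 0.55]
}}

```text
clock: 27.45
tool_pos: [0.4643, 0.0888, 0.1787]
tool_rot: [-0.053, -3.14, 0.0]
wrist_force: [0.9, 0.8, 0.1]
width: 0.546
grip_force: 0.0
```

Call:
{"fn": "play_rows", "kwargs": {
  "plan": [-0.003, -0.048, 0, 0, 0.55, -0.003, -0.048, 0, 0, 0.55, -0.003, -0.048, 0, 0, 0.55, -0.003, -0.048, 0, 0, 0.55, -0.003, -0.048, 0, 0, 0.55]
}}

```text
clock: 27.95
tool_pos: [0.4705, -0.1512, 0.179]
tool_rot: [0.053, 3.141, 0.001]
wrist_force: [1.6, 0.4, -0.1]
width: 0.55
grip_force: 0.0
```

Call:
{"fn": "play_rows", "kwargs": {
  "plan": [-0.003, -0.048, 0, 0, 0.55, -0.0019, -0.03, 0, 0, 0.55, -0.0011, -0.018, 0, 0, 0.55, -0.0006, -0.009, 0, 0, 0.55, 0, 0, 0, 0, 0.55]
}}

```text
clock: 28.45
tool_pos: [0.4737, -0.2551, 0.1789]
tool_rot: [-0.057, -3.14, 0.001]
wrist_force: [0.3, 0.4, 0.5]
width: 0.549
grip_force: 0.0
```

Call:
{"fn": "play_rows", "kwargs": {
  "plan": [0, 0, 0, 0, 0.55, 0, 0, 0, 0, 0.55, 0, 0, 0, 0, 0.55]
}}

```text
clock: 28.75
tool_pos: [0.4749, -0.2528, 0.1793]
tool_rot: [0.052, 3.141, 0.001]
wrist_force: [-0.1, -0.4, 0.2]
width: 0.555
grip_force: 0.0
```

```bash
python3 -c "
from h import *
go([.4737,-.2543,.017],88)
d=ctrl.get_image('wrist'); cv2.imwrite('pics/w6.png',d['frame'][:,:,::-1])"
```

```text
tcp [ 0.4749 -0.2528  0.1793] yang 88.11 zax [ 0.     0.001 -1.   ] shift [ 0.0012 -0.0016  0.1623] turn 0.11090778932474166 q7 2.11
```

View pics/w6.png

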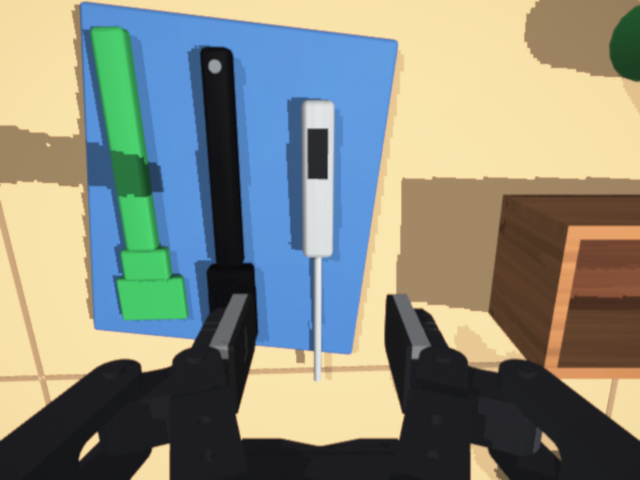

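All three tools lie on the slab. The probe body runs (318,101) to (317,256), the brush tail is at (216,49), and the scraper runs (110,29) to (152,319). Checking their origins.

```bash
python3 -c "
from h import *
np.set_printoptions(precision=4,suppress=True)
m=np.array([[7e-4,-.9577,-.2876,.0726],[1,9e-4,-8e-4,.0015],[1e-3,-.2876,.9577,-.1432],[0,0,0,1]])
s=ctrl.state();go([.4737,-.2543,.017],88)
P=wbp([(318,101,.03),(317,256,.03),(216,49,.03),(110,29,.03),(152,319,.023)],m,427.9,319.6,234.8,s['tool_pos'],s['tool_rot']);print(P)
print('scr',P[3]+(P[4]-P[3])*105/207,'probe',P[0]+(P[1]-P[0])*75/110,'brush x',P[2]+[.1,0,0])"
```

```text
tcp [ 0.4749 -0.253   0.1794] yang 88.09 zax [ 0.     0.001 -1.   ] shift [ 0.0012 -0.0014  0.1624] turn 0.09273926907353314 q7 2.11
[[ 0.3991 -0.2503  0.03  ]
 [ 0.5062 -0.2546  0.03  ]
 [ 0.3657 -0.3136  0.03  ]
 [ 0.352  -0.3785  0.03  ]
 [ 0.5564 -0.3847  0.023 ]]
scr [ 0.4557 -0.3817  0.0264] probe [ 0.4721 -0.2532  0.03  ] brush x [ 0.4657 -0.3136  0.03  ]
```

Call:
{"fn": "play_rows", "kwargs": {
  "plan": [0.001, -0.001, 0.035, 0, 0.55, 0, 0, 0.05, 0, 0.55, 0, 0, 0.045, 0, 0.55, 0, 0, 0.025, 0, 0.55, 0, 0, 0.006, 0, 0.55]
}}

```text
clock: 29.3
tool_pos: [0.4718, -0.2537, 0.0157]
tool_rot: [-0.054, -3.136, -0.002]
wrist_force: [-0.3, -0.1, -0.3]
width: 0.552
grip_force: 0.0
```

Call:
{"fn": "play_rows", "kwargs": {
  "plan": [0, 0, 0, 0, 0.55, 0, 0, 0, 0, 0.3, 0, 0, 0, 0, 0.1, 0, 0, 0, 0, 0.1, 0, 0, 0, 0, 0.1],
  "squeeze": 40
}}

```text
clock: 29.8
tool_pos: [0.475, -0.2554, 0.0202]
tool_rot: [0.054, 3.138, -0.0]
wrist_force: [-1.2, 1.6, 7.3]
width: 0.243
grip_force: 39.5
```

```bash
python3 -c "
from h import *
go([.534,.0632,.17],88)"
```

```text
tcp [ 0.475  -0.2554  0.0202] yang 88.01 zax [ 0.003 -0.    -1.   ] shift [-0.0484  0.3204 -0.1497] turn 0.010577639171316378 q7 2.3
```

Call:
{"fn": "play_rows", "kwargs": {
  "plan": [0, 0, -0.02, 0, 0.1, 0, 0, -0.045, 0, 0.1, 0, 0, -0.05, 0, 0.1, 0, 0, -0.035, 0, 0.1, -0.0015, 0.01, 0, 0, 0.1]
}}

```text
clock: 30.3
tool_pos: [0.4777, -0.2477, 0.174]
tool_rot: [0.058, 3.132, -0.002]
wrist_force: [1.2, 0.4, -1.2]
width: 0.244
grip_force: 39.8
```

Call:
{"fn": "play_rows", "kwargs": {
  "plan": [-0.0034, 0.022, 0, 0, 0.1, -0.0062, 0.04, 0, 0, 0.1, -0.0073, 0.047, 0, 0, 0.1, -0.0073, 0.047, 0, 0, 0.1, -0.0073, 0.047, 0, 0, 0.1]
}}

```text
clock: 30.8
tool_pos: [0.5139, -0.041, 0.1686]
tool_rot: [0.055, 3.14, 0.002]
wrist_force: [0.8, -0.1, -1.2]
width: 0.244
grip_force: 39.7
```

Call:
{"fn": "play_rows", "kwargs": {
  "plan": [-0.0073, 0.047, 0, 0, 0.1, -0.0054, 0.035, 0, 0, 0.1, -0.0028, 0.018, 0, 0, 0.1, -0.001, 0.006, 0, 0, 0.1, 0, 0, 0, 0, 0.1]
}}

```text
clock: 31.3
tool_pos: [0.5341, 0.0616, 0.1683]
tool_rot: [-0.055, -3.141, 0.001]
wrist_force: [-0.3, 0.2, -0.6]
width: 0.243
grip_force: 39.7
```

Call:
{"fn": "play_rows", "kwargs": {
  "plan": [0, 0, 0, 0, 0.1, 0, 0, 0, 0, 0.1, 0, 0, 0, 0, 0.1]
}}

```text
clock: 31.6
tool_pos: [0.5342, 0.0608, 0.1684]
tool_rot: [0.058, 3.141, 0.0]
wrist_force: [0.9, 0.2, 0.0]
width: 0.245
grip_force: 39.7
```

```bash
python3 -c "
from h import *
go([.534,.0635,.094],88)"
```

```text
tcp [0.5342 0.0608 0.1684] yang 87.88 zax [ 0.  0. -1.] shift [0.0003 0.0027 0.0744] turn -0.11666672847916004 q7 1.47
```

Call:
{"fn": "play_rows", "kwargs": {
  "plan": [0, 0.0025, 0.02, 0, 0.1, 0, 0, 0.03, 0, 0.1, 0, 0, 0.014, 0, 0.1, 0, 0, 0.005, 0, 0.1, 0, 0, 0, 0, 0.1]
}}

```text
clock: 32.1
tool_pos: [0.5342, 0.0642, 0.0992]
tool_rot: [-0.056, -3.14, 0.001]
wrist_force: [-0.2, -0.6, -0.3]
width: 0.244
grip_force: 39.7
```

Call:
{"fn": "play_rows", "kwargs": {
  "plan": [0, 0, 0.002, 0, 0.1, 0, 0, 0.002, 0, 0.1, 0, 0, 0, 0, 0.1, 0, 0, 0, 0, 0.1]
}}

```text
clock: 32.5
tool_pos: [0.5345, 0.0647, 0.0957]
tool_rot: [0.055, 3.141, 0.0]
wrist_force: [0.4, -0.2, -0.2]
width: 0.243
grip_force: 39.7
```

Call:
{"fn": "play_rows", "kwargs": {
  "plan": [0, 0, 0.002, 0, 0.1, 0, 0, 0, 0, 0.1, 0, 0, 0, 0, 0.1]
}}

```text
clock: 32.8
tool_pos: [0.5347, 0.0647, 0.0949]
tool_rot: [0.055, 3.141, 0.002]
wrist_force: [-6.5, -0.5, 16.8]
width: 0.242
grip_force: 41.9
```

Call:
{"fn": "play_rows", "kwargs": {
  "plan": [0, 0, 0, 0, 0.35, 0, 0, 0, 0, 0.55, 0, 0, 0, 0, 0.55]
}}

```text
clock: 33.1
tool_pos: [0.5343, 0.0647, 0.0933]
tool_rot: [0.055, 3.141, -0.0]
wrist_force: [0.3, -0.1, -0.6]
width: 0.549
grip_force: 0.0
```

Call:
{"fn": "play_rows", "kwargs": {
  "plan": [0, 0, -0.02, 0, 0.55, 0, 0, -0.035, 0, 0.55, 0, 0, -0.025, 0, 0.55, 0, 0, 0, 0, 0.55, 0, 0, 0, 0, 0.55]
}}

```text
clock: 33.6
tool_pos: [0.5344, 0.0648, 0.1734]
tool_rot: [0.054, 3.141, 0.001]
wrist_force: [0.1, 1.1, -1.3]
width: 0.546
grip_force: 0.0
```

```bash
python3 -c "
from h import *
go([.4642,-.319,.017],88)"
```

```text
tcp [0.5344 0.0648 0.1734] yang 88.02 zax [ 0.001  0.001 -1.   ] shift [ 0.057  -0.3861  0.1561] turn 0.019140862036735484 q7 1.46
```

Call:
{"fn": "play_rows", "kwargs": {
  "plan": [0.003, -0.02, 0, 0, 0.55, 0.0059, -0.04, 0, 0, 0.55, 0.007, -0.047, 0, 0, 0.55, 0.007, -0.047, 0, 0, 0.55, 0.007, -0.047, 0, 0, 0.55]
}}

```text
clock: 34.1
tool_pos: [0.4956, -0.1376, 0.1723]
tool_rot: [-0.055, -3.14, -0.0]
wrist_force: [1.7, -0.2, 0.0]
width: 0.551
grip_force: 0.0
```

Call:
{"fn": "play_rows", "kwargs": {
  "plan": [0.007, -0.047, 0, 0, 0.55, 0.007, -0.047, 0, 0, 0.55, 0.007, -0.047, 0, 0, 0.55, 0.004, -0.028, 0, 0, 0.55, 0.0021, -0.016, 0, 0, 0.55]
}}

```text
clock: 34.6
tool_pos: [0.4609, -0.3228, 0.1723]
tool_rot: [-0.062, -3.139, 0.001]
wrist_force: [0.2, 1.7, -0.1]
width: 0.552
grip_force: 0.0
```

Call:
{"fn": "play_rows", "kwargs": {
  "plan": [0, 0, 0, 0, 0.55, 0, 0, 0, 0, 0.55, 0, 0, 0, 0, 0.55, 0, 0, 0, 0, 0.55]
}}

```text
clock: 35.0
tool_pos: [0.4642, -0.3179, 0.1731]
tool_rot: [-0.052, -3.141, -0.001]
wrist_force: [0.1, -0.1, -1.0]
width: 0.549
grip_force: 0.0
```

```bash
python3 -c "
from h import *
go([.4642,-.319,.017],88)"
```

```text
tcp [ 0.4642 -0.3179  0.1731] yang 88.11 zax [-0.     0.001 -1.   ] shift [-1.000e-04 -1.200e-03  1.561e-01] turn 0.10636587770963501 q7 2.3
```

Call:
{"fn": "play_rows", "kwargs": {
  "plan": [0, -0.001, 0.035, 0, 0.55, 0, 0, 0.05, 0, 0.55, 0, 0, 0.045, 0, 0.55, 0, 0, 0.02, 0, 0.55, 0, 0, 0.006, 0, 0.55]
}}

```text
clock: 35.5
tool_pos: [0.4627, -0.3184, 0.015]
tool_rot: [-0.053, -3.137, -0.002]
wrist_force: [0.4, 0.1, 0.6]
width: 0.548
grip_force: 0.0
```

Call:
{"fn": "play_rows", "kwargs": {
  "plan": [0, 0, 0, 0, 0.55, 0, 0, 0, 0, 0.3, 0, 0, 0, 0, 0.1, 0, 0, 0, 0, 0.1, 0, 0, 0, 0, 0.1],
  "squeeze": 40
}}

```text
clock: 36.0
tool_pos: [0.465, -0.3206, 0.019]
tool_rot: [0.054, 3.138, -0.001]
wrist_force: [-0.8, 1.1, 7.5]
width: 0.221
grip_force: 39.9
```

```bash
python3 -c "
from h import *
go([.5238,-.0015,.17],88)"
```

```text
tcp [ 0.465  -0.3206  0.019 ] yang 88.02 zax [ 0.003 -0.001 -1.   ] shift [-0.0481  0.3209 -0.151 ] turn 0.018358498872117934 q7 2.46
```

Call:
{"fn": "play_rows", "kwargs": {
  "plan": [0, 0, -0.02, 0, 0.1, 0, 0, -0.045, 0, 0.1, 0, 0, -0.05, 0, 0.1, 0, 0, -0.037, 0, 0.1, -0.0015, 0.01, 0, 0, 0.1]
}}

```text
clock: 36.5
tool_pos: [0.4674, -0.3133, 0.1751]
tool_rot: [0.058, 3.132, -0.005]
wrist_force: [0.4, -0.6, -0.8]
width: 0.22
grip_force: 39.4
```

Call:
{"fn": "play_rows", "kwargs": {
  "plan": [-0.0034, 0.022, 0, 0, 0.1, -0.0062, 0.04, 0, 0, 0.1, -0.0073, 0.047, 0, 0, 0.1, -0.0073, 0.047, 0, 0, 0.1, -0.0073, 0.047, 0, 0, 0.1]
}}

```text
clock: 37.0
tool_pos: [0.5041, -0.1062, 0.1693]
tool_rot: [0.055, 3.14, 0.002]
wrist_force: [1.2, 0.8, -0.3]
width: 0.219
grip_force: 39.3
```

Call:
{"fn": "play_rows", "kwargs": {
  "plan": [-0.0073, 0.047, 0, 0, 0.1, -0.0054, 0.035, 0, 0, 0.1, -0.0028, 0.018, 0, 0, 0.1, -0.001, 0.008, 0, 0, 0.1, 0, 0, 0, 0, 0.1]
}}

```text
clock: 37.5
tool_pos: [0.5243, -0.0003, 0.1691]
tool_rot: [-0.052, -3.141, -0.0]
wrist_force: [0.4, -0.4, -0.2]
width: 0.218
grip_force: 39.3
```

Call:
{"fn": "play_rows", "kwargs": {
  "plan": [0, 0, 0, 0, 0.1, 0, 0, 0, 0, 0.1, 0, 0, 0, 0, 0.1]
}}

```text
clock: 37.8
tool_pos: [0.5244, -0.0023, 0.1694]
tool_rot: [0.058, 3.141, 0.0]
wrist_force: [-0.0, -0.8, -0.4]
width: 0.22
grip_force: 39.3
```

```bash
python3 -c "
from h import *
go([.5238,-.0015,.094],88)"
```

```text
tcp [ 0.5244 -0.0023  0.1694] yang 87.89 zax [ 0.  0. -1.] shift [0.0006 0.0008 0.0754] turn -0.11401456045645375 q7 1.58
```

Call:
{"fn": "play_rows", "kwargs": {
  "plan": [0.0005, 0.0005, 0.02, 0, 0.1, 0, 0, 0.03, 0, 0.1, 0, 0, 0.014, 0, 0.1, 0, 0, 0.005, 0, 0.1, 0, 0, 0, 0, 0.1]
}}

```text
clock: 38.3
tool_pos: [0.5239, -0.001, 0.1003]
tool_rot: [-0.056, -3.14, 0.001]
wrist_force: [0.4, -0.6, -0.5]
width: 0.22
grip_force: 39.4
```

Call:
{"fn": "play_rows", "kwargs": {
  "plan": [0, 0, 0.002, 0, 0.1, 0, 0, 0.0025, 0, 0.1, 0, 0, 0, 0, 0.1, 0, 0, 0, 0, 0.1]
}}

```text
clock: 38.7
tool_pos: [0.5242, -0.0005, 0.0961]
tool_rot: [0.055, 3.141, 0.0]
wrist_force: [0.5, -0.4, -0.3]
width: 0.223
grip_force: 39.4
```

Call:
{"fn": "play_rows", "kwargs": {
  "plan": [0, 0, 0.0015, 0, 0.1, 0, 0, 0, 0, 0.1, 0, 0, 0, 0, 0.1]
}}

```text
clock: 39.0
tool_pos: [0.524, -0.0005, 0.0943]
tool_rot: [-0.055, -3.141, 0.0]
wrist_force: [-0.8, 0.8, -0.4]
width: 0.226
grip_force: 39.4
```

Call:
{"fn": "play_rows", "kwargs": {
  "plan": [0, 0, 0.001, 0, 0.1, 0, 0, 0, 0, 0.1, 0, 0, 0, 0, 0.1]
}}

```text
clock: 39.3
tool_pos: [0.5241, -0.0006, 0.094]
tool_rot: [-0.055, -3.141, -0.001]
wrist_force: [-4.1, -0.2, 9.8]
width: 0.222
grip_force: 40.6
```

Call:
{"fn": "play_rows", "kwargs": {
  "plan": [0, 0, 0, 0, 0.35, 0, 0, 0, 0, 0.55, 0, 0, 0, 0, 0.55]
}}

```text
clock: 39.6
tool_pos: [0.524, -0.0005, 0.0932]
tool_rot: [-0.055, -3.141, 0.0]
wrist_force: [-0.6, -0.2, -0.4]
width: 0.547
grip_force: 0.0
```

Call:
{"fn": "play_rows", "kwargs": {
  "plan": [0, 0, -0.02, 0, 0.55, 0, 0, -0.035, 0, 0.55, 0, 0, -0.025, 0, 0.55, 0, 0, 0, 0, 0.55, 0, 0, 0, 0, 0.55]
}}

```text
clock: 40.1
tool_pos: [0.5241, -0.0003, 0.1734]
tool_rot: [0.054, 3.14, 0.001]
wrist_force: [0.0, -0.6, -0.2]
width: 0.55
grip_force: 0.0
```

```bash
python3 -c "
from h import *
go([.4555,-.3825,.017],88)"
```

```text
tcp [ 5.241e-01 -3.000e-04  1.734e-01] yang 88.02 zax [ 0.001  0.001 -1.   ] shift [ 0.0555 -0.3845  0.1561] turn 0.021206991414501886 q7 1.58
```

Call:
{"fn": "play_rows", "kwargs": {
  "plan": [0.003, -0.02, 0, 0, 0.55, 0.0058, -0.04, 0, 0, 0.55, 0.0068, -0.047, 0, 0, 0.55, 0.0068, -0.047, 0, 0, 0.55, 0.0068, -0.047, 0, 0, 0.55]
}}

```text
clock: 40.6
tool_pos: [0.4866, -0.2016, 0.1723]
tool_rot: [-0.054, -3.14, -0.001]
wrist_force: [0.6, -0.2, 0.3]
width: 0.552
grip_force: 0.0
```

Call:
{"fn": "play_rows", "kwargs": {
  "plan": [0.0068, -0.047, 0, 0, 0.55, 0.0068, -0.047, 0, 0, 0.55, 0.0068, -0.047, 0, 0, 0.55, 0.004, -0.028, 0, 0, 0.55, 0.0019, -0.0145, 0, 0, 0.55]
}}

```text
clock: 41.1
tool_pos: [0.4527, -0.3859, 0.1718]
tool_rot: [-0.061, -3.138, 0.001]
wrist_force: [-0.7, -0.4, 0.8]
width: 0.552
grip_force: 0.0
```

Call:
{"fn": "play_rows", "kwargs": {
  "plan": [0, 0, 0, 0, 0.55, 0, 0, 0, 0, 0.55, 0, 0, 0, 0, 0.55, 0, 0, 0, 0, 0.55]
}}

```text
clock: 41.5
tool_pos: [0.4558, -0.3815, 0.1731]
tool_rot: [-0.052, -3.141, -0.001]
wrist_force: [-0.1, 0.2, -0.5]
width: 0.55
grip_force: 0.0
```

```bash
python3 -c "
from h import *
go([.4555,-.3828,.017],88)"
```

```text
tcp [ 0.4558 -0.3815  0.1731] yang 88.12 zax [ 0.     0.001 -1.   ] shift [ 0.0003 -0.0014  0.1561] turn 0.118870224387706 q7 2.46
```

q7 is near its limit here and rises on the way down, so I turn 4° off for this grasp.

Call:
{"fn": "play_rows", "kwargs": {
  "plan": [0, -0.001, 0.03, 4, 0.55, 0, 0, 0.045, 0, 0.55, 0, 0, 0.02, 0, 0.55, 0, 0, 0, 0, 0.55]
}}

```text
clock: 41.9
tool_pos: [0.4541, -0.3816, 0.0756]
tool_rot: [-0.162, -3.133, -0.004]
wrist_force: [1.2, 0.3, 0.4]
width: 0.552
grip_force: 0.0
```

```bash
python3 -c "
from h import *
go([.4555,-.3828,.017],88)"
```

```text
tcp [ 0.4541 -0.3816  0.0756] yang 84.08 zax [-0.004  0.003 -1.   ] shift [-0.0017 -0.0012  0.0586] turn -3.916901767062356 q7 2.47
```

Call:
{"fn": "play_rows", "kwargs": {
  "plan": [0, 0, 0.03, 0, 0.55, 0, 0, 0.02, 0, 0.55, 0, 0, 0.0085, 0, 0.55, 0, 0, 0, 0, 0.55, 0, 0, 0, 0, 0.55]
}}

```text
clock: 42.4
tool_pos: [0.4558, -0.3844, 0.0213]
tool_rot: [0.164, 3.136, -0.001]
wrist_force: [-0.2, 0.1, 1.0]
width: 0.553
grip_force: 0.0
```

Call:
{"fn": "play_rows", "kwargs": {
  "plan": [0, 0, 0, 0, 0.4, 0, 0, 0, 0, 0.25, 0, 0, 0, 0, 0.1, 0, 0, 0, 0, 0.1, 0, 0, 0, 0, 0.1],
  "squeeze": 40
}}

```text
clock: 42.9
tool_pos: [0.4559, -0.3845, 0.0212]
tool_rot: [0.164, 3.135, -0.001]
wrist_force: [-1.0, 1.1, 7.2]
width: 0.25
grip_force: 37.7
```

```bash
python3 -c "
from h import *
go([.5235,-.0695,.17],88)"
```

```text
tcp [ 0.4559 -0.3845  0.0212] yang 84.02 zax [ 0.002 -0.001 -1.   ] shift [-0.0347  0.3202 -0.149 ] turn -3.9826749136889674 q7 2.52
```

Call:
{"fn": "play_rows", "kwargs": {
  "plan": [0, 0, -0.02, 0, 0.1, 0, 0, -0.045, 0, 0.1, 0, 0, -0.05, 0, 0.1, 0, 0, -0.034, 0, 0.1, -0.001, 0.01, 0, 0, 0.1]
}}

```text
clock: 43.4
tool_pos: [0.4581, -0.3773, 0.1742]
tool_rot: [0.168, 3.13, -0.006]
wrist_force: [-0.3, -0.2, -0.4]
width: 0.241
grip_force: 41.6
```

Call:
{"fn": "play_rows", "kwargs": {
  "plan": [-0.0024, 0.022, 0, 0, 0.1, -0.0044, 0.04, 0, 0, 0.1, -0.0051, 0.047, 0, 0, 0.1, -0.0051, 0.047, 0, 0, 0.1, -0.0051, 0.047, 0, 0, 0.1]
}}

```text
clock: 43.9
tool_pos: [0.5, -0.1722, 0.1683]
tool_rot: [-0.165, -3.137, -0.001]
wrist_force: [0.5, 0.7, -1.3]
width: 0.246
grip_force: 41.6
```

Call:
{"fn": "play_rows", "kwargs": {
  "plan": [-0.0051, 0.047, 0, 0, 0.1, -0.0038, 0.035, 0, 0, 0.1, -0.002, 0.018, 0, 0, 0.1, -0.0007, 0.007, 0, 0, 0.1, 0, 0, 0, -4, 0.1]
}}

```text
clock: 44.4
tool_pos: [0.5229, -0.0683, 0.1684]
tool_rot: [-0.052, -3.141, 0.0]
wrist_force: [-0.8, -0.2, -0.9]
width: 0.244
grip_force: 41.5
```

Call:
{"fn": "play_rows", "kwargs": {
  "plan": [0, 0, 0, 0, 0.1, 0, 0, 0, 0, 0.1, 0, 0, 0, 0, 0.1]
}}

```text
clock: 44.7
tool_pos: [0.5228, -0.0701, 0.1688]
tool_rot: [-0.059, -3.141, 0.0]
wrist_force: [0.4, 0.4, -0.4]
width: 0.245
grip_force: 41.6
```

```bash
python3 -c "
from h import *
go([.5238,-.0695,.094],88)
d=ctrl.get_image('wrist'); cv2.imwrite('pics/w7.png',d['frame'][:,:,::-1])"
```

```text
tcp [ 0.5228 -0.0701  0.1688] yang 87.84 zax [-0. -0. -1.] shift [-0.001   0.0007  0.0748] turn -0.1632304299179026 q7 1.76
```

View pics/w7.png

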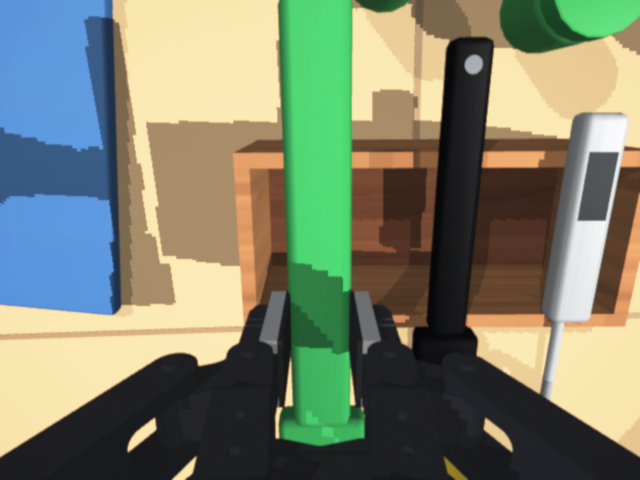

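The scraper is held straight and level, and the brush and probe are back across the box. Lowering the scraper.

Call:
{"fn": "play_rows", "kwargs": {
  "plan": [-0.001, 0.0005, 0.02, 0, 0.1, 0, 0, 0.03, 0, 0.1, 0, 0, 0.014, 0, 0.1, 0, 0, 0.004, 0, 0.1, 0, 0, 0, 0, 0.1]
}}

```text
clock: 45.25
tool_pos: [0.5239, -0.0692, 0.1009]
tool_rot: [-0.056, -3.14, 0.001]
wrist_force: [-0.7, -0.8, 0.1]
width: 0.244
grip_force: 41.6
```

Call:
{"fn": "play_rows", "kwargs": {
  "plan": [0, 0, 0.002, 0, 0.1, 0, 0, 0.001, 0, 0.1, 0, 0, 0, 0, 0.1, 0, 0, 0, 0, 0.1]
}}

```text
clock: 45.65
tool_pos: [0.5243, -0.0687, 0.0982]
tool_rot: [0.055, 3.141, 0.0]
wrist_force: [-0.2, 0.8, -0.1]
width: 0.244
grip_force: 41.6
```

Call:
{"fn": "play_rows", "kwargs": {
  "plan": [0, 0, 0.001, 0, 0.1, 0, 0, 0, 0, 0.1, 0, 0, 0, 0, 0.1]
}}

```text
clock: 45.95
tool_pos: [0.5241, -0.0688, 0.0969]
tool_rot: [0.055, 3.141, 0.0]
wrist_force: [-0.1, 0.6, 0.0]
width: 0.241
grip_force: 41.7
```

Call:
{"fn": "play_rows", "kwargs": {
  "plan": [0, 0, 0.0015, 0, 0.1, 0, 0, 0, 0, 0.1, 0, 0, 0, 0, 0.1]
}}

```text
clock: 46.25
tool_pos: [0.5243, -0.0689, 0.0961]
tool_rot: [0.055, 3.141, 0.001]
wrist_force: [-5.2, 0.7, 12.7]
width: 0.245
grip_force: 43.3
```

Call:
{"fn": "play_rows", "kwargs": {
  "plan": [0, 0, 0, 0, 0.35, 0, 0, 0, 0, 0.55, 0, 0, 0, 0, 0.55]
}}

```text
clock: 46.55
tool_pos: [0.524, -0.0688, 0.0952]
tool_rot: [-0.055, -3.141, 0.0]
wrist_force: [-0.1, 0.6, 0.1]
width: 0.546
grip_force: 0.0
```

Call:
{"fn": "play_rows", "kwargs": {
  "plan": [0, 0, -0.02, 0, 0.55, 0, 0, -0.04, 0, 0.55, 0, 0, -0.045, 0, 0.55, 0.003, -0.03, -0.02, 0, 0.55, 0.005, -0.045, 0, 0, 0.55]
}}

```text
clock: 47.05
tool_pos: [0.5158, -0.1419, 0.2232]
tool_rot: [0.045, 3.136, 0.002]
wrist_force: [0.7, -0.3, -0.7]
width: 0.551
grip_force: 0.0
```

Call:
{"fn": "play_rows", "kwargs": {
  "plan": [0.005, -0.045, 0, 0, 0.55, 0.005, -0.045, 0, 0, 0.55, 0.005, -0.045, 0, 0, 0.55, 0, 0, 0, 0, 0.55, 0, 0, 0, 0, 0.55]
}}

```text
clock: 47.55
tool_pos: [0.4928, -0.2795, 0.2201]
tool_rot: [-0.061, -3.14, 0.001]
wrist_force: [0.2, 1.2, -0.2]
width: 0.554
grip_force: 0.0
```

```bash
python3 - <<'E'
from h import *
a=ctrl.get_image('top')['frame'][:,:,::-1]
cv2.imwrite('pics/t4.png',cv2.resize(a[192:342,255:405],(600,600),interpolation=cv2.INTER_CUBIC))
cv2.imwrite('pics/t5.png',cv2.resize(a[150:350,150:410],None,fx=3,fy=3,interpolation=cv2.INTER_CUBIC))
E
```

```text
(no output)
```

View pics/t5.png

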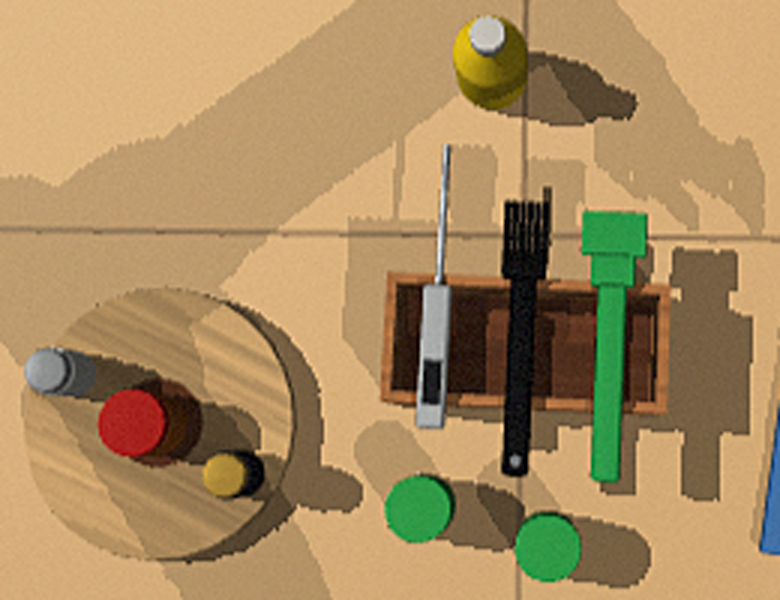

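The probe, brush and scraper ends match their starting pixels to within about 2–3 px, which fits the small yaw change. The lid is at (133,423) in the crop. Checking the jar's centre before handing in.

```bash
python3 - <<'E'
from h import *
p=bp(149.5+133.5/3,149.5+423.5/3,.096); print(p,np.linalg.norm(p[:2]-[.4601,.2944]))
if np.linalg.norm(p[:2]-[.4601,.2944])<.008: print(ctrl.hand_in())
E
```

```text
[0.45871777 0.29446849 0.096     ] 0.0013839240942322437
the job is handed in; nothing more can be done
None
```

The job is handed in, but no verdict came back: the jar measured about 1.4 mm from the turntable's middle, the brush, thermometer and scraper lie across the box again about where they started, and the salt, pepper and sauce look undisturbed.

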